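# Fetch the rear sanding drum from a crowded hook

### The job

The small sanding drum is wanted, but it hangs at the back of the crowded hook: first move the two larger drums in front of it to the spare hook and push both right back, up to its shoulder and one another, then lay the small drum down gently between the battens of the saddle, its bore along them. The spare hook's peg has been knocked a few millimetres out of place, so feel the drums onto it and ease them along, never pressing them against it with more than 18 N. Drop nothing and leave everything else where it is.

Things in the scene. Friction and masses are not known exactly. Their poses are not given: they have to be found in the camera images.
- drum_large: Large sanding drum: plain pale wooden cylinder 60 mm in diameter and 26 mm long with a 24 mm round bore right through, about 120 g; outermost at the start on the crowded hook. Origin at its centre, x axis along the bore. It hangs with the top of its bore resting on the peg, so its centre is 2 mm below the peg's axis.
- drum_medium: Medium sanding drum: plain pale wooden cylinder 52 mm in diameter and 26 mm long with a 24 mm round bore right through, about 90 g; between the other two at the start on the crowded hook. Origin at its centre, x axis along the bore. It hangs with the top of its bore resting on the peg, so its centre is 2 mm below the peg's axis.
- drum_small: Small sanding drum: plain pale wooden cylinder 44 mm in diameter and 26 mm long with a 24 mm round bore right through, about 70 g; rearmost at the start, next to the stand on the crowded hook. Origin at its centre, x axis along the bore. It hangs with the top of its bore resting on the peg, so its centre is 2 mm below the peg's axis.
- crowded: Crowded hook: wooden stand (foot 80 x 90 mm, upright 38 mm wide, 120 mm tall), fixed, with a straight wooden peg pointing along its -x axis and rising at 0.26 rad. Peg 20 mm thick, 112 mm long from the front of a 34 mm wide shoulder; its last 24 mm taper to a 4 mm point. Origin under the stand, z up. It carries the three drums, from the shoulder outwards small, medium, large.
- crowded_root (a point): Centre of the front face of the shoulder of the crowded hook, on the peg's axis, 20 mm in front of and 100 mm above the stand's origin; axes as the stand's.
- spare: Spare hook, empty: wooden stand (foot 80 x 90 mm, upright 38 mm wide, 120 mm tall), fixed, with a straight wooden peg pointing along its -x axis and rising at 0.26 rad. Same sizes as the crowded hook, origin alike, but its peg and shoulder have shifted: up to 6 mm to either side (stand's y) and up to 6 mm up or down (z), direction unchanged. The shift is not measured. The peg does not give; the felt shoulder yields 1 mm per 2 N, at most 5 mm.
- spare_root (a point): Where the centre of the front face of the spare hook's shoulder ought to be: 20 mm in front of and 100 mm above the stand's origin; axes as the stand's. The real ones are up to 6 mm off along y and along z. On the peg, a drum against the shoulder has its centre 13 mm along the peg from the shoulder, the next one 39 mm.
- saddle: Saddle, fixed: a plywood board 110 x 100 x 8 mm with two parallel wooden battens (70 mm long, 6 mm wide, tops 20 mm above the bench, 22 mm apart inside) running along its x axis. Origin under its centre.
- saddle_seat (a point): Where the small drum's centre lies when it rests between the battens: 39 mm above the bench, over the saddle's centre; axes as the saddle's, the drum's bore along x.
- glue: White glue bottle, 48 mm wide, 120 mm tall, upright; origin under it. Bystander.
- offcut: Offcut of pale wood, 90 x 40 x 30 mm; origin under its centre. Bystander.
- cork_block: Cork sanding block, 100 x 55 x 30 mm; origin under its centre. Bystander.
- brush: Hand brush lying on the bench; origin under it. Bystander.
- hammer: Hammer lying on the bench; origin under it. Bystander.
- batten: Loose wooden batten, 260 x 35 x 22 mm; origin under its centre. Bystander.
- cup: White cup, 72 mm wide, 85 mm tall, upright; origin under it. Bystander.
Not all that is in view belongs to the job. What is shaped like the drum_large but orange or pink is not meant.

How it is judged:
By the outcome, as a careful person would: the job done as asked, in the order asked, and still so for the second after the job is handed in, with the robot touching nothing.
It also fails if it takes over 72 s, if anything falls off the work surface, if the arm or the gripper's body presses on something with over 40 N, if the wrist force passes 120 N, or if a joint passes its speed limit or range.

### The arm

A 6-joint arm with a two-finger parallel gripper is mounted at the origin on the work surface. World frame = base frame: x ahead of the robot, y to its left, z up, the work surface at z = 0. Lengths are in mm, angles in rad, forces in N, time in s.
With the tool pointing down it reaches from about 400 to 925 mm from the base axis. Payload 12.5 kg.
Tool frame: the origin (TCP) lies at the very end of the fingers, on their centre line; the grasp point (between the pads) lies 19 mm behind it; x points along the fingers, y is the direction in which the jaws open and shut, and the axes are right-handed (so a half turn about x gives the same grasp; the last joint's range is limited). The gripper opens to 95 mm and grips with 3 to 60 N. Pads are 20 mm wide; open, the fingers measure 119 mm over their backs; the gripper's body (75 mm by 180 mm) begins 59 mm behind the grasp point.
Start: joints at [1.109, 0.491, 1.559, -0, 1.092, -0.106], TCP at [217.697, 585.879, 214.661] pointing down, gripper open.
Joint ranges: [-3.1, 3.1], [-0.84, 2.19], [0.05, 2.79], [-1.13, 4.28], [0.06, 2.93], [-2.69, 2.69]. Speed limits (rad/s): [2.22, 2.22, 2.79, 3.14, 3.14, 3.14].

### API

Orientations are given as [roll, pitch, yaw] about the fixed x, y, z axes, in that order (R = Rz(yaw) Ry(pitch) Rx(roll)).
In Python, from cell import * gives the robot as it stands.
- The arm moves only by the tool step_arm, never from a script. Its argument "steps" is a list of rows, each a list of 4 numbers: the shift along the tool's x, y, z in units of 50 mm (1.0 is 50 mm), then the turn about the tool's x in units of 8 degrees (1.0 is 8 degrees). A call has 1 to 20 rows; each row shifts and turns the commanded pose from where the row before left it, along the tool's axes as they then stand; what a row does not reach is not made up. A row lasts 1/8 s, in which the tool goes at most 62.5 mm and 10.7 degrees, less where a joint would pass 70% of its speed; a pose out of reach is approached as far as the arm can. A call is refused whole if a number of a shift passes 1 or a number of a turn 1, either way. A call with a gripper value outside its range is refused whole. "jaw" is the closure, from 0 (fully open) to 1 (shut), set as the call begins (left out, the last holds). The fingers move at their own pace and stop on an object; the grip force is fixed at half the most. Time passes only in rows, so rows that do not move let the fingers close. It gives the time, the measured TCP pose, the force and the opening at its end, in the units of the state.
- state(): the state, without advancing time (a new reading comes with each control period).
- read_camera(name): name is "scene" or "top" or "wrist"; returns the picture (480x640x3 uint8, red, green, blue); there is no depth.
- camera_info(name): a dict with "mtx" (3x3 intrinsics, pixels), "k1" (the pictures are not rectified: a ray, as slopes to the right and down, at radius r is drawn at 1 + k1 r^2 times it, then the intrinsics apply), "eye" and "attitude" of the camera in the world; the wrist camera has in their place "hand_eye" (4x4, takes a point from camera to tool coordinates, whose origin is the TCP and whose axes are the tool frame's). Camera axes: x right, y down, z forward; pixel columns grow to the right and rows downward; lengths in mm; the calibration is good to about 2 mm. A picture is of the moment at which its call begins: read the wrist's pose just before it. camera_info takes no time and is no camera call.
- job_done(): hands the job in, once; it reports no verdict.
The state is a dict: "t": time; "joints": joint angles; "qvel": joint speeds; "tau": joint torques, N m; "eef_pos": TCP position; "tcp_rot": TCP orientation; "ft_force": force on the tool from outside, world axes, zero at the start; "moment": the same for the moment, N m; "opening": opening from 0.0 (shut) to 1.0 (fully open).
Only numpy, scipy, OpenCV 4.12 (cv2) and the standard library are available. Lean on these libraries where they do the work, as an engineer would, in place of code of your own. Each camera call takes 0.05 s, during which the arm holds its last target.

## Working session

There is one attempt and no reset: what is moved stays moved. The work goes in short steps, Python scripts to look and compute and a tool call to move; the robot and the scene stay as the last step left them, time stands still between calls to the robot, and variables do not carry over. Pictures are saved under pics/ and viewed, and the job is handed in when it is done.

Besides the shell and the picture viewer there is one more tool, called by a JSON object that holds its "name" and its "arguments". step_arm: Moves the arm, as the interface text tells. Its arguments: {"type":"object","properties":{"steps":{"type":"array","items":{"type":"array","items":{"type":"number"}}},"jaw":{"type":"number"}},"required":["steps"]}

```bash
mkdir -p pics; ls; python3 - <<'E'
from cell import *
import cv2
print(state())
for n in ["scene","top","wrist"]:
    print(n,camera_info(n))
    cv2.imwrite(f"pics/{n}0.png",cv2.cvtColor(read_camera(n),cv2.COLOR_RGB2BGR))
E
```

```text
pics
{'t': 0.0, 'joints': array([ 1.10941353e+00,  4.91523050e-01,  1.55946215e+00,  3.33390418e-05,
        1.09172461e+00, -1.05609496e-01]), 'qvel': array([ 3.95345964e-04, -1.28154964e-03,  7.93400250e-04,  1.43104272e-03,
       -2.14788101e-05, -3.79422934e-04]), 'tau': array([-1.38920070e-03, -6.12641287e+01, -2.58198363e+01,  6.91285031e-02,
        4.81819664e-02, -9.46741216e-05]), 'eef_pos': array([217.55880889, 585.63831856, 214.08006683]), 'tcp_rot': array([-1.70286746,  1.56967878, -2.05865614]), 'ft_force': array([-0.28742578, -0.28433673,  0.1130757 ]), 'moment': array([-0.00957094,  0.01408075, -0.01254878]), 'opening': 0.9994578454952181}
scene {'mtx': array([[523.17807582,   0.        , 324.92916005],
       [  0.        , 523.17807582, 241.94336236],
       [  0.        ,   0.        ,   1.        ]]), 'k1': -0.041429836963999336, 'eye': array([1203.73957126,  384.17904908, 1019.3785579 ]), 'attitude': array([-2.43378717,  0.00631629,  2.06370385])}
top {'mtx': array([[436.83901489,   0.        , 314.40564576],
       [  0.        , 436.83901489, 241.00424247],
       [  0.        ,   0.        ,   1.        ]]), 'k1': 0.004258411791138611, 'eye': array([ 451.36213004,  -12.91747978, 1184.39924364]), 'attitude': array([-3.09152765,  0.00640926, -1.59290416])}
wrist {'mtx': array([[394.35720629,   0.        , 316.69592096],
       [  0.        , 394.35720629, 240.04904212],
       [  0.        ,   0.        ,   1.        ]]), 'k1': -0.06546794192688427, 'hand_eye': array([[ 9.57118387e-04, -2.43112063e-01,  9.69997736e-01,
        -1.70569559e+02],
       [ 9.99999511e-01, -9.29077643e-06, -9.89050369e-04,
        -4.95131898e-01],
       [ 2.49462108e-04,  9.69998209e-01,  2.43111935e-01,
        -6.70524234e+01],
       [ 0.00000000e+00,  0.00000000e+00,  0.00000000e+00,
         1.00000000e+00]])}
```

View pics/scene0.png

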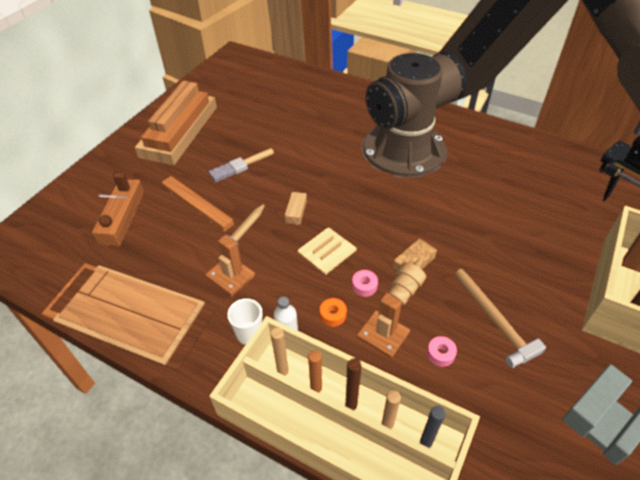

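View pics/top0.png

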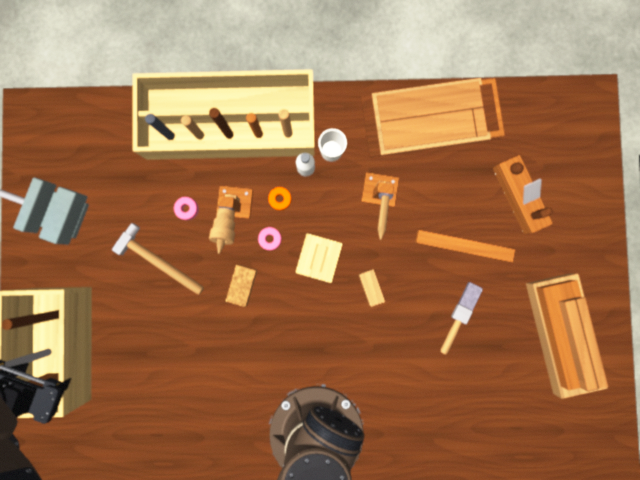

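View pics/wrist0.png

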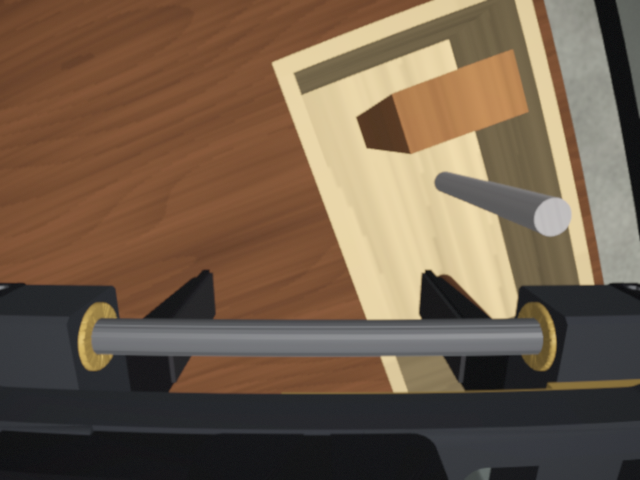

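```bash
cat > h.py <<'E'
from cell import *
import numpy as np, cv2
from scipy.spatial.transform import Rotation as Rn
def R(rpy): return Rn.from_euler('xyz',rpy).as_matrix()
def pose(name,st=None):
    c=camera_info(name)
    if name!='wrist': return c['mtx'],c['k1'],R(c['attitude']),np.array(c['eye'])
    st=st or state(); T=c['hand_eye']; Rt=R(st['tcp_rot'])
    return c['mtx'],c['k1'],Rt@T[:3,:3],Rt@T[:3,3]+st['eef_pos']
def ray(P,uv):
    K,k1,Rc,e=P
    d=np.array([(uv[0]-K[0,2])/K[0,0],(uv[1]-K[1,2])/K[1,1]]); r=np.linalg.norm(d)
    s=r
    for _ in range(20): s=r/(1+k1*s*s)
    d=d*(s/r if r>0 else 1)
    v=Rc@np.array([d[0],d[1],1]); return e,v/np.linalg.norm(v)
def onz(P,uv,z):
    e,v=ray(P,uv); return e+v*(z-e[2])/v[2]
def proj(P,X):
    K,k1,Rc,e=P; p=Rc.T@(np.array(X,float)-e); d=p[:2]/p[2]; r2=d@d; d=d*(1+k1*r2)
    return K[0,0]*d[0]+K[0,2],K[1,1]*d[1]+K[1,2]
def tri(rays):
    A=np.zeros((3,3));b=np.zeros(3)
    for e,v in rays:
        M=np.eye(3)-np.outer(v,v);A+=M;b+=M@e
    X=np.linalg.solve(A,b); return X,[np.linalg.norm((np.eye(3)-np.outer(v,v))@(X-e)) for e,v in rays]
def shot(name,f):
    st=state(); im=read_camera(name); cv2.imwrite(f'pics/{f}.png',cv2.cvtColor(im,cv2.COLOR_RGB2BGR)); np.save(f'pics/{f}.npy',np.array([st['eef_pos'],st['tcp_rot']])); return im
def wpose(f):
    a=np.load(f'pics/{f}.npy'); return pose('wrist',dict(eef_pos=a[0],tcp_rot=a[1]))
E
python3 - <<'E'
from h import *
P=pose('top');S=pose('scene')
for n,uv,z in [('crowded foot',(235,201),10),('spare foot',(380,189),10),('saddle',(319,258),8),('pink',(269,238),20),('cork',(240,285),30),('offcut',(372,288),30)]:
    print(n,onz(P,uv,z).round(0))
for n,a,b in [('ctip',(219,251),(431,243)),('stip',(381,237),(262,208))]:
    print(n,tri([ray(P,a),ray(S,b)]))
print(R(state()['tcp_rot']).round(3))
im=cv2.imread('pics/top0.png')
a=cv2.resize(im[170:270,190:300],None,fx=5,fy=5,interpolation=3)
b=cv2.resize(im[160:260,340:420],None,fx=5,fy=5,interpolation=3); 
cv2.imwrite('pics/t1.png',a);cv2.imwrite('pics/t2.png',b)
im=cv2.imread('pics/scene0.png')
cv2.imwrite('pics/s1.png',cv2.resize(im[230:360,340:460],None,fx=4,fy=4,interpolation=3))
cv2.imwrite('pics/s2.png',cv2.resize(im[195:300,200:280],None,fx=5,fy=5,interpolation=3))
E
```

```text
crowded foot [624. 206.  10.]
spare foot [ 647. -187.   10.]
saddle [464. -18.   8.]
pink [521. 114.  20.]
cork [398. 192.  30.]
offcut [ 382. -155.   30.]
ctip (array([478.23480954, 226.10584298, 178.84982478]), [np.float64(14.162870275178834), np.float64(14.162870275178895)])
stip (array([ 509.7678812 , -167.40662159,  125.6785571 ]), [np.float64(1.7877821703918078), np.float64(1.7877821703918204)])
[[-0.     0.348  0.937]
 [-0.001  0.937 -0.348]
 [-1.    -0.001 -0.   ]]
```

View pics/t1.png

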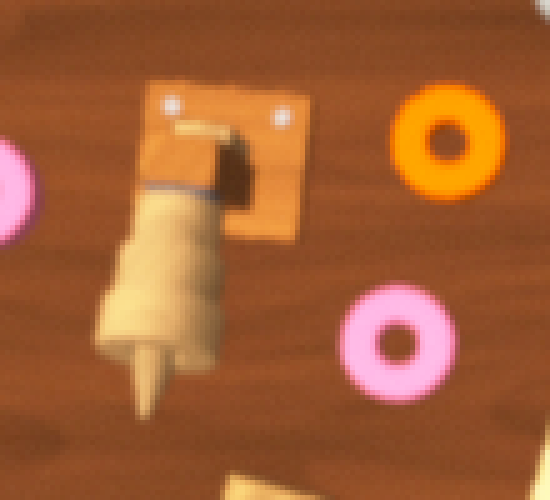

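View pics/s1.png

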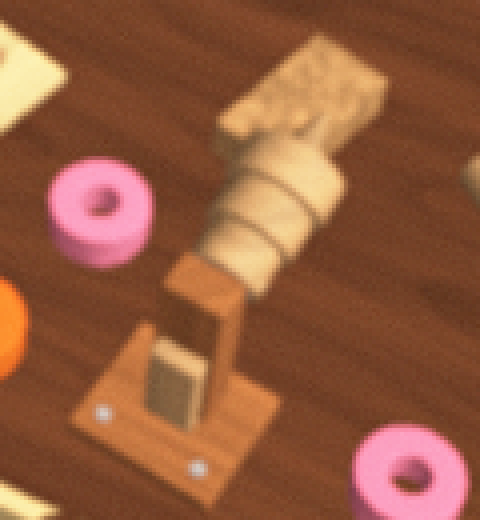

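View pics/t2.png

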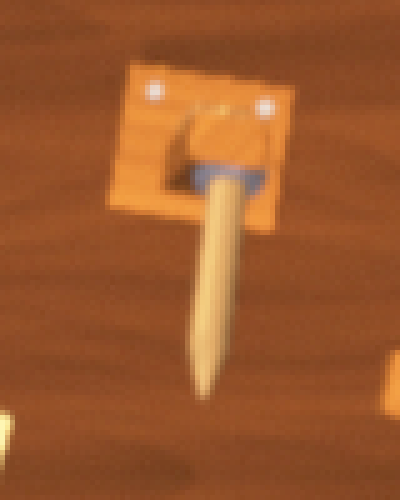

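View pics/s2.png

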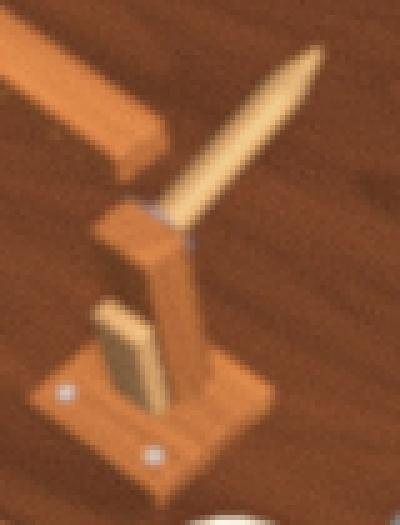

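{"name": "step_arm", "arguments": {"steps": [[-0.1,-0.39,0.75,0],[-0.1,-0.39,0.75,0],[-0.1,-0.39,0.75,0],[0,-0.39,0.75,0],[0,-0.39,0.75,0],[0,-0.39,0.75,0],[0,-0.39,0.75,0],[0,-0.39,0.75,0],[0,-0.39,0.75,0],[0,-0.39,0.75,0],[0,-0.39,0.75,0],[0,-0.39,0.75,0],[0,0,0,0],[0,0,0,0]], "jaw": 0}}

```text
t: 1.9
eef_pos: [557.5, 210.0, 229.4]
tcp_rot: [-2.874, 1.57, 3.053]
ft_force: [0.2, 1.1, -0.4]
opening: 1.003
```

```bash
python3 - <<'E'
from h import *
shot('wrist','w1'); s=state(); print(s['t'],s['eef_pos'],s['tcp_rot'],s['ft_force'],R(s['tcp_rot']).round(4))
E
```

```text
1.95 [557.35894464 210.35445048 229.51529095] [-2.94582753  1.57027463  2.98207846] [-0.13535976  0.16472791  0.51021411] [[-5.000e-04  3.479e-01  9.375e-01]
 [ 1.000e-04  9.375e-01 -3.479e-01]
 [-1.000e+00 -1.000e-04 -5.000e-04]]
```

View pics/w1.png

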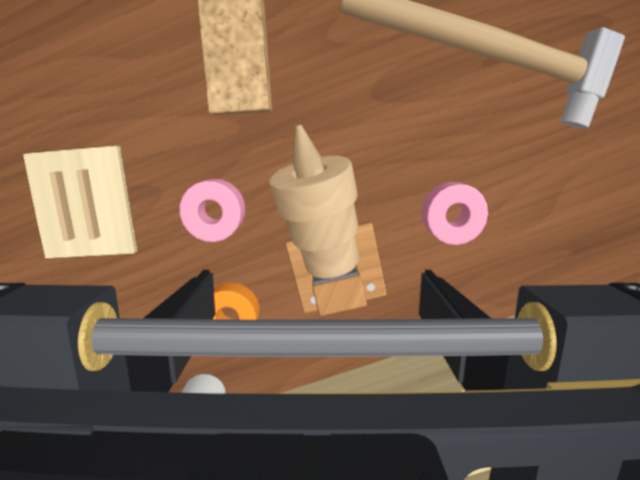

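```bash
python3 - <<'E'
from h import *
im=cv2.imread('pics/w1.png')
cv2.imwrite('pics/w1a.png',cv2.resize(im[115:325,260:400],None,fx=2.85,fy=2.85,interpolation=3)) 
cv2.imwrite('pics/w1b.png',cv2.resize(im[135:270,15:145],None,fx=4,fy=4,interpolation=3)) 
E
```

```text
(no output)
```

View pics/w1a.png

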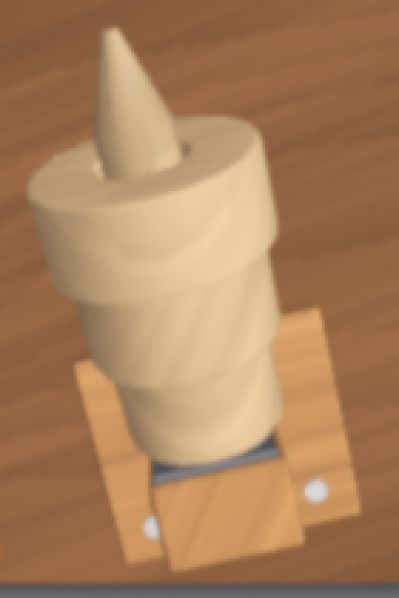

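View pics/w1b.png

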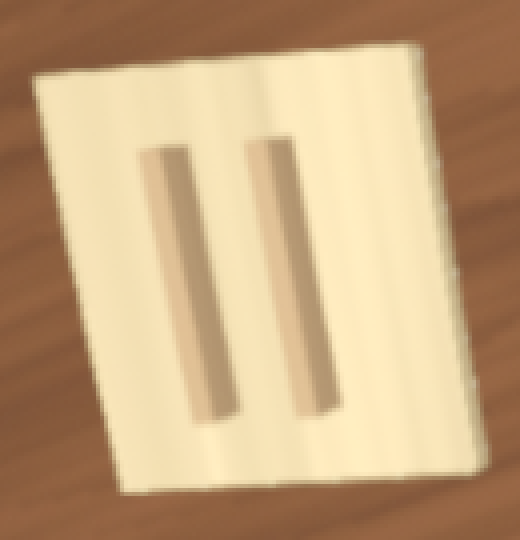

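```bash
python3 - <<'E'
from h import *
W=wpose('w1')
c=lambda p:(p[0]/2.85+260,p[1]/2.85+115)
up=[onz(W,c(p),120) for p in [(155,485),(283,450),(303,545),(173,570)]]
print('upright',np.array(up).round(1),[np.linalg.norm(up[i]-up[(i+1)%4]).round(1) for i in range(4)])
for z in (8,12):
    f=[onz(W,c(p),z) for p in [(77,365),(320,308),(360,512),(128,563)]]
    ctr=np.mean(f,0); d=(f[3]-f[0]+f[2]-f[1]); print('foot',z,ctr.round(1),np.degrees(np.arctan2(d[1],d[0])).round(2),[np.linalg.norm(f[i]-f[(i+1)%4]).round(1) for i in range(4)])
d=(up[3]-up[0]+up[2]-up[1]);print(np.degrees(np.arctan2(d[1],d[0])));d=up[1]-up[0];print(np.degrees(np.arctan2(d[1],d[0]))+90)
tip=c((111,28)); print('tip at z=129',onz(W,tip,128.8).round(1))
print(tri([ray(W,tip),ray(pose('top'),(218.8,253.6)),ray(pose('scene'),(420.5,259.5))]))
c=lambda p:(p[0]/4+15,p[1]/4+135)
f=[onz(W,c(p),8) for p in [(33,76),(413,44),(478,470),(121,492)]]
ctr=np.mean(f,0);d=(f[3]-f[0]+f[2]-f[1]);print('saddle',ctr.round(1),np.degrees(np.arctan2(d[1],d[0])).round(2),[np.linalg.norm(f[i]-f[(i+1)%4]).round(1) for i in range(4)])
# batten top corners
b=[onz(W,c(p),20) for p in [(140,150),(165,147),(210,422),(190,422),(246,142),(272,140),(316,415),(296,418)]]
d=b[2]-b[1]+b[6]-b[5]+b[3]-b[0]+b[7]-b[4]
print('batten',np.mean(b,0).round(1),np.degrees(np.arctan2(d[1],d[0])).round(2),np.array(b).round(1))
E
```

```text
upright [[592.4 194.3 120. ]
 [594.9 229.2 120. ]
 [622.3 225.6 120. ]
 [616.9 190.3 120. ]] [np.float64(35.0), np.float64(27.6), np.float64(35.7), np.float64(24.9)]
foot 8 [623.4 207.8   8. ] -7.51 [np.float64(89.4), np.float64(79.7), np.float64(89.2), np.float64(79.3)]
foot 12 [622. 208.  12.] -7.51 [np.float64(88.5), np.float64(78.9), np.float64(88.3), np.float64(78.4)]
-8.367299660725338
175.7580459555536
tip at z=129 [480.  225.4 128.8]
(array([479.42925365, 225.45305302, 125.57551873]), [np.float64(0.4237584833817959), np.float64(0.3090616991007853), np.float64(0.32835149047472345)])
saddle [465.6 -17.1   8. ] -17.55 [np.float64(101.7), np.float64(109.3), np.float64(100.5), np.float64(109.9)]
batten [465.6 -17.5  20. ] -18.48 [[427.6 -23.1  20. ]
 [429.3 -16.6  20. ]
 [495.1 -39.7  20. ]
 [493.2 -44.7  20. ]
 [435.9   3.6  20. ]
 [437.9  10.1  20. ]
 [503.4 -12.1  20. ]
 [502.2 -17.5  20. ]]
```

{"name": "step_arm", "arguments": {"steps": [[0,0,0,-0.8],[0,0,0,-0.81],[0.2,0.09,-0.67,0],[0.5,0,0,0],[0.5,0,0,0],[0.5,0,0,0],[0.5,0,0,0],[0.3,0,0,0],[0.18,0,0,0],[0,0,0,0],[0,0,0,0]]}}

```text
t: 3.32
eef_pos: [525.7, 218.8, 96.3]
tcp_rot: [0.473, 1.57, 0.342]
ft_force: [-1.2, 0.0, 0.1]
opening: 1.002
```

```bash
python3 - <<'E'
from h import *
shot('wrist','w2');shot('scene','s2'); s=state(); print(s['t'],s['eef_pos'],s['ft_force'],R(s['tcp_rot']).round(4))
W=wpose('w2')
im=cv2.imread('pics/s2.png'); cv2.imwrite('pics/s2c.png',cv2.resize(im[200:360,320:480],None,fx=4,fy=4,interpolation=3))
E
```

```text
3.425 [525.66836673 218.68699399  96.30841404] [ 0.18780633 -0.24510059 -0.14598402] [[ 1.100e-03  1.307e-01  9.914e-01]
 [ 4.000e-04  9.914e-01 -1.307e-01]
 [-1.000e+00  5.000e-04  1.100e-03]]
```

View pics/w2.png

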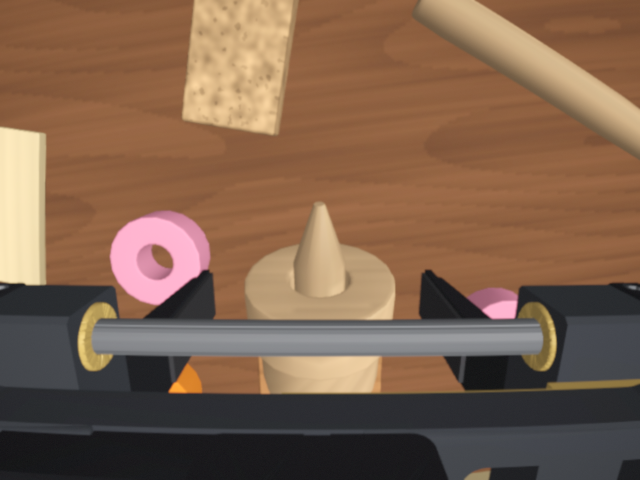

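View pics/s2c.png

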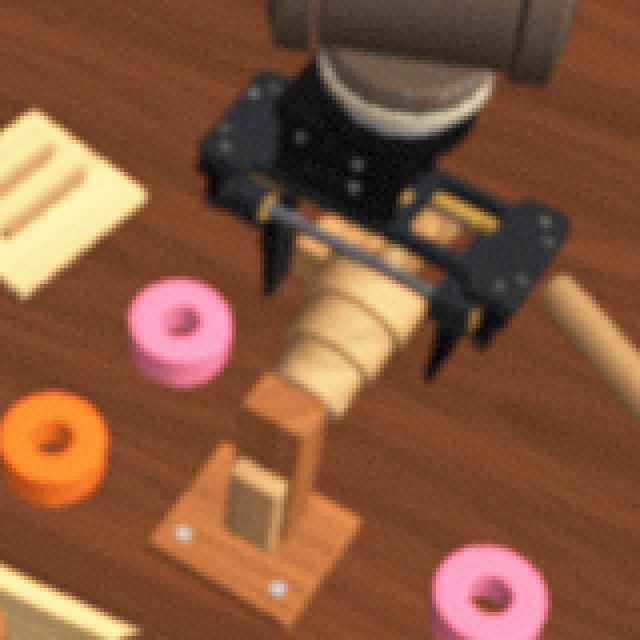

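```bash
python3 - <<'E'
from h import *
W=wpose('w2')
print(onz(W,(246,287),118),onz(W,(394,287),118), 'tip',onz(W,(319.5,204),128.8))
# expected front face centre, top of rim
f=np.array([587-75.4*.991,211.2+75.4*.131,118.0]); uh=np.array([-.991,.131]); 
for n,p in [('c',f),('top',f+30*np.array([.991*.257,-.131*.257,.966])),('L',f+[-.131*-30,-.991*-30,0])]: print(n,proj(W,p))
E
```

```text
[511.50003142 191.0815389  118.        ] [519.28967431 250.14138047 118.        ] tip [480.3305671 224.8942323 128.8      ]
c (np.float64(320.1708663616468), np.float64(279.7042264748514))
top (np.float64(320.8114105846793), np.float64(331.0431337264515))
L (np.float64(395.03467729007883), np.float64(279.6311367852411))
```

{"name": "step_arm", "arguments": {"steps": [[0,0,0,0],[0,0,0,0],[0,0,0,0],[0,0,0,0],[0,0,0,0],[0,0,0,0]], "jaw": 1}}

```text
t: 4.18
eef_pos: [525.5, 218.7, 95.7]
tcp_rot: [0.726, 1.571, 0.595]
ft_force: [-0.7, 1.3, 1.2]
opening: 0.634
```

{"name": "step_arm", "arguments": {"steps": [[-0.04,0,0,0],[0,0,0,0],[-0.0516,0,-0.193,0],[-0.0516,0,-0.193,0],[0,0,0,0]]}}

```text
t: 4.8
eef_pos: [505.4, 221.4, 103.2]
tcp_rot: [1.071, 1.571, 0.941]
ft_force: [-0.1, 0.2, -1.1]
opening: 0.634
```

{"name": "step_arm", "arguments": {"steps": [[-0.077,0,-0.29,0],[-0.077,0,-0.29,0],[-0.077,0,-0.29,0],[-0.077,0,-0.29,0],[-0.5,0,-0.3,0],[-0.9,0,0,0]]}}

```text
t: 5.55
eef_pos: [431.8, 230.6, 188.2]
tcp_rot: [-2.69, 1.567, -2.82]
ft_force: [0.5, 0.7, -1.8]
opening: 0.631
```

```bash
python3 - <<'E'
from h import *
s=state(); print(s['t'],s['eef_pos'],s['ft_force'])
T=pose('top');S=pose('scene')
print('spare tip',tri([ray(T,(380.4,239.6)),ray(S,(264,204.4))]))
c=lambda p:(p[0]/5+340,p[1]/5+160)
for z in (8,):
    f=[onz(T,c(p),z) for p in [(109,206),(275,231),(295,88),(131,63)]]
    ctr=np.mean(f,0); d=(f[3]-f[0]+f[2]-f[1]); print('foot',z,ctr.round(1),np.degrees(np.arctan2(d[1],d[0])).round(2),[np.linalg.norm(f[i]-f[(i+1)%4]).round(1) for i in range(4)])
E
```

```text
5.55 [431.77429477 230.61009241 188.24163107] [ 0.53586159  0.73183557 -1.75016592]
spare tip (array([ 503.21676734, -164.85526326,  133.18109112]), [np.float64(1.5807279768542402), np.float64(1.5807279768542777)])
foot 8 [ 646.5 -188.8    8. ] -9.97 [np.float64(90.7), np.float64(78.8), np.float64(89.9), np.float64(79.1)]
```

{"name": "step_arm", "arguments": {"steps": [[-0.13,-0.82,0.47,0],[-0.13,-0.82,0.47,0],[-0.13,-0.82,0.47,0],[-0.13,-0.82,0.47,0],[-0.13,-0.82,0.47,0],[-0.13,-0.82,0.47,0],[-0.13,-0.82,0.47,0],[-0.13,-0.82,0.47,0],[0,0,0,0.31],[0,0,0,0]]}}

```text
t: 6.8
eef_pos: [576.9, -119.0, 240.0]
tcp_rot: [2.685, 1.57, 2.51]
ft_force: [0.5, 1.6, -0.0]
opening: 0.633
```

```bash
python3 - <<'E'
from h import *
shot('wrist','a1'); s=state(); print(s['t'],s['eef_pos'],s['qvel'].round(3),R(s['tcp_rot']).round(4))
E
```

```text
6.85 [ 576.97702013 -118.63800223  240.14890007] [ 0.01  -0.003 -0.     0.    -0.001 -0.008] [[-3.000e-04  1.725e-01  9.850e-01]
 [ 2.000e-04  9.850e-01 -1.725e-01]
 [-1.000e+00  2.000e-04 -3.000e-04]]
```

{"name": "step_arm", "arguments": {"steps": [[0,-0.6,0,0],[0,-0.8,0,0],[0,-0.6,0,0],[0,0,0,0],[0,0,0,0]]}}

```text
t: 7.48
eef_pos: [560.0, -216.5, 240.2]
tcp_rot: [1.846, 1.57, 1.672]
ft_force: [0.1, 0.2, -0.3]
opening: 0.631
```

```bash
python3 - <<'E'
from h import *
shot('wrist','a2'); s=state(); print(s['t'],s['eef_pos'],s['qvel'].round(3),R(s['tcp_rot']).round(4))
E
```

```text
7.525 [ 560.11698778 -216.33240889  240.26313734] [ 0.004 -0.002 -0.003 -0.001 -0.    -0.001] [[-0.000e+00  1.721e-01  9.851e-01]
 [ 3.000e-04  9.851e-01 -1.721e-01]
 [-1.000e+00  3.000e-04 -1.000e-04]]
```

View pics/a1.png

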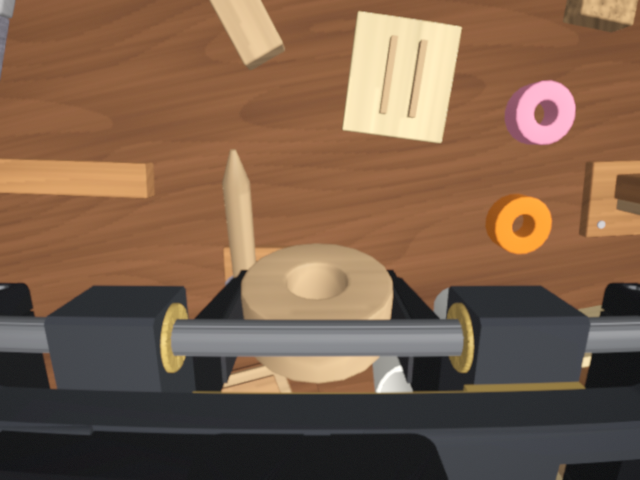

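View pics/a2.png

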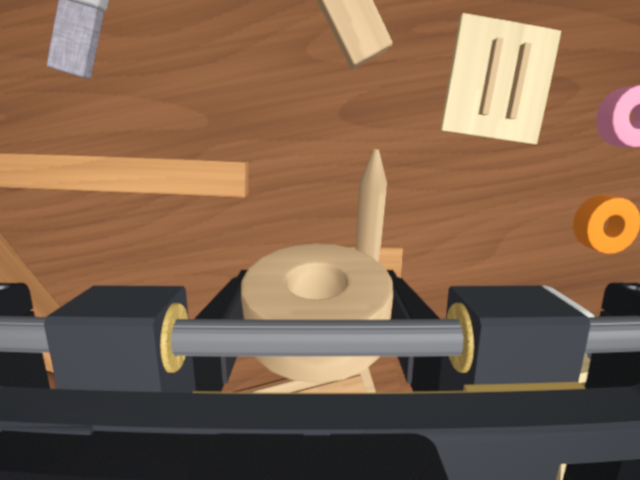

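```bash
python3 - <<'E'
from h import *
def edges(f,u0,u1):
    im=cv2.imread(f'pics/{f}.png').astype(int); g=im[:,:,1]
    out=[]
    for r in (149,150,152,155,160,180,185,190,195,200,210,220,230,240):
        row=g[r,u0:u1]; m=np.where(row>125)[0]
        out.append((r,m.min()+u0,m.max()+u0) if len(m) else (r,0,0))
    return out
print(edges('a1',205,275));print(edges('a2',345,400))
E
```

```text
[(149, np.int64(231), np.int64(235)), (150, np.int64(230), np.int64(236)), (152, np.int64(230), np.int64(236)), (155, np.int64(229), np.int64(238)), (160, np.int64(228), np.int64(240)), (180, np.int64(225), np.int64(248)), (185, np.int64(224), np.int64(249)), (190, np.int64(225), np.int64(250)), (195, np.int64(225), np.int64(250)), (200, np.int64(226), np.int64(251)), (210, np.int64(227), np.int64(251)), (220, np.int64(228), np.int64(252)), (230, np.int64(229), np.int64(253)), (240, np.int64(230), np.int64(254))]
[(149, np.int64(373), np.int64(378)), (150, np.int64(373), np.int64(379)), (152, np.int64(373), np.int64(379)), (155, np.int64(372), np.int64(380)), (160, np.int64(370), np.int64(381)), (180, np.int64(364), np.int64(386)), (185, np.int64(363), np.int64(386)), (190, np.int64(363), np.int64(386)), (195, np.int64(362), np.int64(386)), (200, np.int64(362), np.int64(385)), (210, np.int64(361), np.int64(384)), (220, np.int64(361), np.int64(383)), (230, np.int64(360), np.int64(382)), (240, np.int64(359), np.int64(381))]
```

```bash
python3 - <<'E'
from h import *
A=wpose('a1');B=wpose('a2')
def pl(P,rows):
    vs=np.array([ (lambda a,b:(a+b)/np.linalg.norm(a+b))(ray(P,(l,r))[1],ray(P,(h,r))[1]) for r,l,h in rows])
    n=np.linalg.svd(vs)[2][-1]; return n,P[3],vs
rA=[(190,225,250),(200,225.7,250.7),(210,227,251.3),(220,228,252.3),(230,229,253.3),(240,230,254.2)]
rB=[(190,362.6,386),(200,362,385),(210,361,384),(220,360.6,383),(230,359.8,382),(240,359,381)]
nA,eA,_=pl(A,rA);nB,eB,_=pl(B,rB)
d=np.cross(nA,nB);d/=np.linalg.norm(d); d*=-np.sign(d[0])
print('dir',d,'yaw',np.degrees(np.arctan2(-d[1],-d[0])),'rise',np.arcsin(d[2]))
tip,res=tri([ray(A,(233,149)),ray(B,(375.8,149.5))]);print('tip',tip,res)
# point on axis at x=tip x
for x in (tip[0],550,590):
    M=np.array([nA,nB,[1,0,0]]);p=np.linalg.solve(M,[nA@eA,nB@eB,x]);print(p)
# saddle check
for n,P,c in [('a1',A,[(359,11),(461,26),(442,142),(344,129)]),('a2',B,[(462,12),(560,30),(538,143),(443,130)])]:
    f=np.array([onz(P,p,8) for p in c]);print(n,f.mean(0).round(1),f.round(1).tolist())
E
```

```text
dir [-0.94909971  0.17669078  0.26074914] yaw -10.545840580056888 rise 0.2637981031416433
tip [ 505.54138169 -166.26743767  131.71649275] [np.float64(0.3775165337159654), np.float64(0.37751653371577615)]
[ 505.54138169 -165.28193397  133.94029085]
[ 550.         -173.55864911  121.7260353 ]
[ 590.         -181.00531789  110.73670992]
a1 [465.1 -16.6   8. ] [[398.5, -48.2, 8.0], [427.0, 45.9, 8.0], [532.0, 15.3, 8.0], [503.1, -79.6, 8.0]]
a2 [464.9 -17.    8. ] [[397.6, -49.3, 8.0], [426.9, 45.4, 8.0], [531.7, 15.8, 8.0], [503.5, -80.0, 8.0]]
```

{"name": "step_arm", "arguments": {"steps": [[0,0.4,-0.82,0],[0,0.41,-0.82,0],[0.6,0,0,0],[0.7,0,0,0],[0.7,0,0,0],[0.42,0,0,0],[0,0,0,0],[0,0,0,0]]}}

```text
t: 8.52
eef_pos: [486.9, -163.1, 120.1]
tcp_rot: [-0.187, 1.57, -0.36]
ft_force: [0.2, -0.0, -1.4]
opening: 0.634
```

```bash
python3 - <<'E'
from h import *
shot('wrist','a3');shot('scene','s3'); shot('top','t3');s=state(); print(s['t'],s['eef_pos'],s['ft_force'],R(s['tcp_rot']).round(4))
im=cv2.imread('pics/s3.png'); a=cv2.resize(im[150:290,190:300],None,fx=4,fy=4,interpolation=3)
im=cv2.imread('pics/t3.png'); b=cv2.resize(im[150:290,340:420],None,fx=4,fy=4,interpolation=3)
cv2.imwrite('pics/s3c.png',np.hstack([a,b]))
E
```

```text
8.675 [ 486.75103876 -163.42454261  120.1409365 ] [-0.42499568  0.88931625 -0.58855655] [[ 1.500e-03  1.731e-01  9.849e-01]
 [-6.000e-04  9.849e-01 -1.731e-01]
 [-1.000e+00 -4.000e-04  1.600e-03]]
```

View pics/s3c.png

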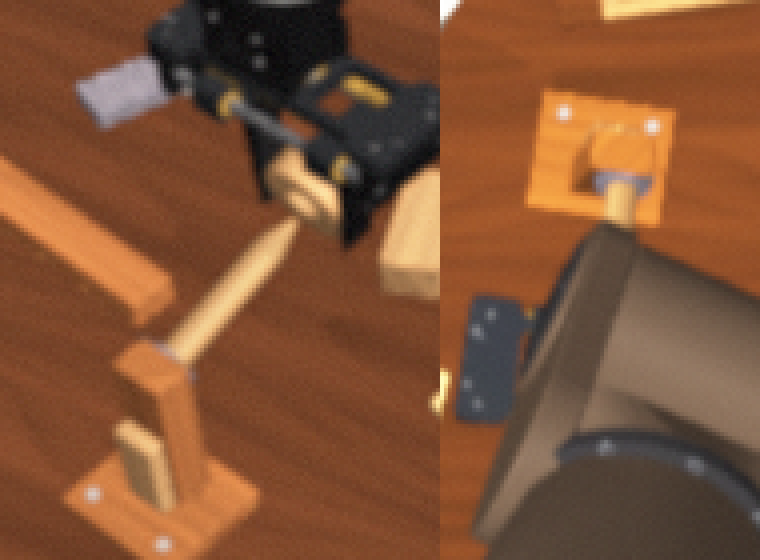

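{"name": "step_arm", "arguments": {"steps": [[0.01,0.02,0,0],[0.0643,0,0.2415,0],[0.0643,0,0.2415,0],[0,0,0,0]]}}

```text
t: 9.18
eef_pos: [511.2, -166.8, 111.7]
tcp_rot: [2.346, 1.571, 2.172]
ft_force: [-0.2, -0.7, -1.3]
opening: 0.632
```

{"name": "step_arm", "arguments": {"steps": [[0.02,0,0.077,0],[0.02,0,0.077,0],[0.02,0,0.077,0],[0,0,0,0]]}}

```text
t: 9.68
eef_pos: [521.9, -168.7, 109.1]
tcp_rot: [1.189, 1.571, 1.015]
ft_force: [0.0, 0.5, -1.1]
opening: 0.631
```

{"name": "step_arm", "arguments": {"steps": [[0.02,0,0.077,0],[0.02,0,0.077,0],[0.02,0,0.077,0],[0.02,0,0.077,0],[0,0,0,0]]}}

```text
t: 10.3
eef_pos: [537.0, -171.3, 105.1]
tcp_rot: [2.304, 1.571, 2.13]
ft_force: [-0.4, -0.3, -1.4]
opening: 0.631
```

{"name": "step_arm", "arguments": {"steps": [[0.026,0,0.0965,0],[0.026,0,0.0965,0],[0.026,0,0.0965,0],[0.026,0,0.0965,0],[0,0,0,0]]}}

```text
t: 10.92
eef_pos: [556.1, -174.7, 99.8]
tcp_rot: [2.09, 1.571, 1.916]
ft_force: [0.2, -0.3, -1.2]
opening: 0.633
```

{"name": "step_arm", "arguments": {"steps": [[0.026,0,0.0965,0],[0.026,0,0.0965,0],[0.026,0,0.0965,0],[0.026,0,0.0965,0],[0,0,0,0]]}}

```text
t: 11.55
eef_pos: [575.1, -178.0, 94.6]
tcp_rot: [2.37, 1.571, 2.196]
ft_force: [-1.1, -0.0, -1.8]
opening: 0.632
```

{"name": "step_arm", "arguments": {"steps": [[0.0155,0,0.058,0],[0.0155,0,0.058,0],[0.0155,0,0.058,0],[0.0155,0,0.058,0],[0,0,0,0]]}}

```text
t: 12.18
eef_pos: [586.4, -180.1, 91.6]
tcp_rot: [1.438, 1.571, 1.264]
ft_force: [-0.3, 0.1, -1.0]
opening: 0.636
```

{"name": "step_arm", "arguments": {"steps": [[0.0155,0,0.058,0],[0.0155,0,0.058,0],[0,0,0,0]]}}

```text
t: 12.55
eef_pos: [592.2, -181.1, 90.1]
tcp_rot: [0.875, 1.571, 0.701]
ft_force: [-0.7, 0.3, -0.3]
opening: 0.635
```

{"name": "step_arm", "arguments": {"steps": [[0.0103,0,0.0386,0],[0.0103,0,0.0386,0],[0,0,0,0]]}}

```text
t: 12.92
eef_pos: [595.9, -181.7, 89.1]
tcp_rot: [1.285, 1.571, 1.11]
ft_force: [-0.2, -0.2, -0.5]
opening: 0.634
```

{"name": "step_arm", "arguments": {"steps": [[0.0103,0,0.0386,0],[0,0,0,0]]}}

```text
t: 13.18
eef_pos: [597.8, -182.1, 88.6]
tcp_rot: [0.594, 1.571, 0.42]
ft_force: [-0.0, 0.3, -1.3]
opening: 0.633
```

{"name": "step_arm", "arguments": {"steps": [[0.0052,0,0.0193,0],[0.0052,0,0.0193,0],[0,0,0,0]]}}

```text
t: 13.55
eef_pos: [599.6, -182.4, 88.1]
tcp_rot: [1.834, 1.571, 1.66]
ft_force: [0.4, -0.3, -0.9]
opening: 0.639
```

{"name": "step_arm", "arguments": {"steps": [[0.0052,0,0.0193,0],[0.0052,0,0.0193,0],[0,0,0,0]]}}

```text
t: 13.92
eef_pos: [601.5, -182.7, 87.6]
tcp_rot: [1.478, 1.571, 1.303]
ft_force: [-0.4, 0.6, -0.5]
opening: 0.634
```

{"name": "step_arm", "arguments": {"steps": [[0.0052,0,0.0193,0],[0.0052,0,0.0193,0],[0,0,0,0]]}}

```text
t: 14.3
eef_pos: [603.3, -183.0, 87.1]
tcp_rot: [2.89, 1.57, 2.716]
ft_force: [-1.9, 0.2, 0.8]
opening: 0.634
```

{"name": "step_arm", "arguments": {"steps": [[0.0052,0,0.0193,0],[0,0,0,0]]}}

```text
t: 14.55
eef_pos: [603.8, -183.1, 86.8]
tcp_rot: [2.979, 1.569, 2.805]
ft_force: [-5.0, 1.7, 2.6]
opening: 0.632
```

{"name": "step_arm", "arguments": {"steps": [[-0.008,0,-0.03,0],[0.02,0,0,0],[0,0,0,0]]}}

```text
t: 14.92
eef_pos: [602.9, -182.9, 86.1]
tcp_rot: [1.076, 1.571, 0.902]
ft_force: [-2.3, 0.1, 0.0]
opening: 0.633
```

{"name": "step_arm", "arguments": {"steps": [[0.02,0,0,0],[0,0,0,0]]}}

```text
t: 15.18
eef_pos: [602.8, -182.9, 85.1]
tcp_rot: [2.499, 1.571, 2.325]
ft_force: [-2.4, 0.6, 0.6]
opening: 0.633
```

{"name": "step_arm", "arguments": {"steps": [[0.02,0,0,0],[0,0,0,0]]}}

```text
t: 15.42
eef_pos: [602.8, -182.9, 84.1]
tcp_rot: [2.654, 1.571, 2.48]
ft_force: [-1.9, 0.7, 0.1]
opening: 0.633
```

{"name": "step_arm", "arguments": {"steps": [[0.02,0,0,0],[0,0,0,0]]}}

```text
t: 15.68
eef_pos: [602.8, -182.9, 83.6]
tcp_rot: [0.195, 1.571, 0.021]
ft_force: [-3.9, 0.5, 5.1]
opening: 0.63
```

{"name": "step_arm", "arguments": {"steps": [[-0.008,0,0,0],[0,0,0,0]]}}

```text
t: 15.92
eef_pos: [602.8, -182.9, 83.7]
tcp_rot: [2.279, 1.571, 2.105]
ft_force: [-3.8, 1.1, 3.9]
opening: 0.635
```

{"name": "step_arm", "arguments": {"steps": [[0,0,0,0],[0,0,0,0],[0,0,0,0],[0,0,0,0]], "jaw": 0}}

```text
t: 16.42
eef_pos: [603.0, -182.9, 83.6]
tcp_rot: [0.569, 1.571, 0.395]
ft_force: [0.7, 0.2, -0.6]
opening: 0.972
```

```bash
python3 - <<'E'
from h import *
shot('scene','s4');s=state(); print(s['t'],s['eef_pos'],s['ft_force'],s['opening'])
im=cv2.imread('pics/s4.png'); a=cv2.resize(im[170:300,190:300],None,fx=5,fy=4.6,interpolation=3)
cv2.imwrite('pics/s4c.png',a)
E
```

```text
16.475 [ 602.93859842 -182.94918895   83.57805136] [-0.73456242 -0.18337277 -0.60077355] 0.9887610031555345
```

View pics/s4c.png

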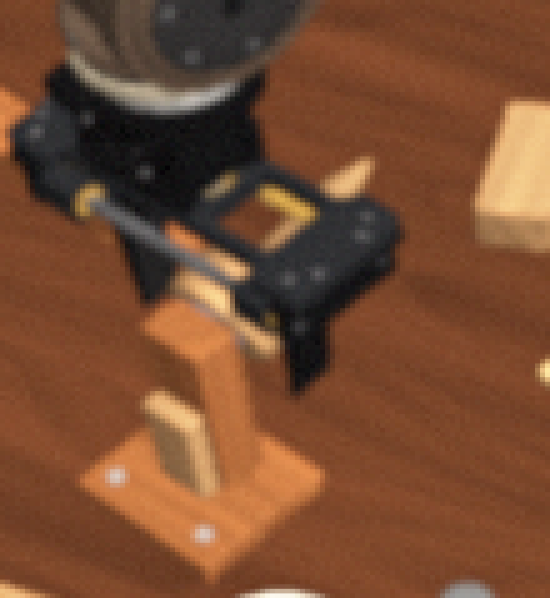

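{"name": "step_arm", "arguments": {"steps": [[-0.3,0,0,0],[-0.9,0,0,0],[-0.9,0.1,0,0],[-0.1,0.84,-0.274,0],[0,0.84,-0.274,0],[0,0.84,-0.274,0],[0,0.84,-0.274,0],[0,0.84,-0.274,0],[0,0.84,-0.274,0],[0,0.84,-0.274,0],[0,0.84,-0.274,0],[0,0.856,-0.274,0],[0,0,0,-0.3],[0,0,0,0],[0,0,0,0]]}}

```text
t: 18.35
eef_pos: [548.1, 216.0, 194.2]
tcp_rot: [0.439, 1.57, 0.305]
ft_force: [-1.1, -0.0, 0.7]
opening: 1.002
```

```bash
python3 - <<'E'
from h import *
s=state(); p=s['eef_pos'];Rt=R(s['tcp_rot']);print(s['t'],p,s['ft_force'],Rt.round(4))
print('move',(Rt.T@(np.array([547.6,216.4,89])-p)/50).round(3))
shot('scene','s5');shot('wrist','a5')
im=cv2.imread('pics/s5.png'); a=cv2.resize(im[170:300,190:300],None,fx=4,fy=4,interpolation=3)
im=cv2.imread('pics/a5.png'); b=im[:520]
cv2.imwrite('pics/s5c.png',a)
E
```

```text
18.35 [548.1408126  216.01029618 194.22135273] [-1.14559582 -0.04177556  0.74032094] [[ 7.000e-04  1.334e-01  9.911e-01]
 [ 2.000e-04  9.911e-01 -1.334e-01]
 [-1.000e+00  3.000e-04  6.000e-04]]
move [ 2.104  0.006 -0.013]
```

View pics/s5c.png

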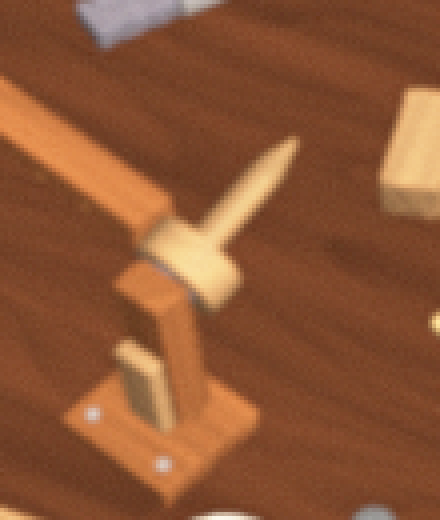

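View pics/a5.png

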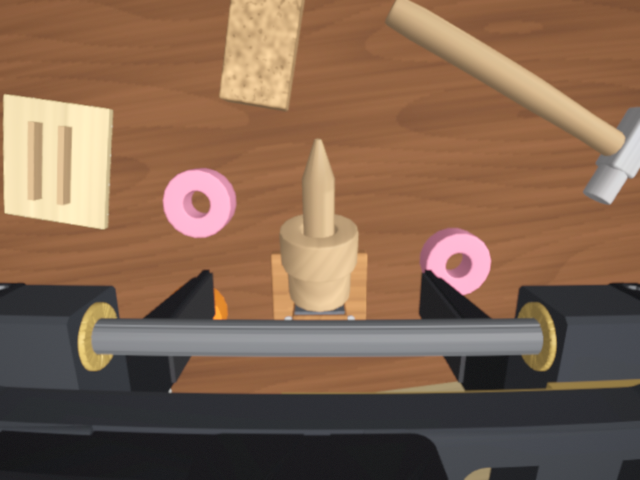

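{"name": "step_arm", "arguments": {"steps": [[0.7,0,0,0],[0.7,0,-0.01,0],[0.5,0.01,0,0],[0.2,0,0,0],[0,0,0,0]]}}

```text
t: 19.08
eef_pos: [547.7, 216.7, 88.6]
tcp_rot: [-2.895, 1.57, -3.028]
ft_force: [-0.2, -1.3, -0.2]
opening: 0.997
```

{"name": "step_arm", "arguments": {"steps": [[0,0,0,0],[0,0,0,0],[0,0,0,0],[0,0,0,0],[0,0,0,0],[0,0,0,0]], "jaw": 1}}

```text
t: 19.82
eef_pos: [547.6, 217.0, 88.7]
tcp_rot: [0.797, 1.571, 0.664]
ft_force: [0.4, 0.1, 0.5]
opening: 0.547
```

{"name": "step_arm", "arguments": {"steps": [[-0.04,0,0,0],[-0.0516,0,-0.193,0],[-0.077,0,-0.29,0],[-0.077,0,-0.29,0],[0,0,0,0]]}}

```text
t: 20.45
eef_pos: [508.2, 222.4, 101.6]
tcp_rot: [0.669, 1.57, 0.537]
ft_force: [0.2, 0.4, -0.4]
opening: 0.543
```

{"name": "step_arm", "arguments": {"steps": [[-0.077,0,-0.29,0],[-0.077,0,-0.29,0],[-0.077,0,-0.29,0],[-0.077,0,-0.29,0],[-0.6,0,-0.2,0]]}}

```text
t: 21.08
eef_pos: [440.0, 230.9, 145.8]
tcp_rot: [-2.68, 1.568, -2.812]
ft_force: [0.7, 0.1, -0.5]
opening: 0.55
```

```bash
python3 - <<'E'
from h import *
s=state(); p=s['eef_pos'];Rt=R(s['tcp_rot']);print(s['t'],p,s['ft_force'],s['opening'],Rt.round(4))
print('move',(Rt.T@(np.array([486.5,-162.2,170])-p)/50).round(3))
E
```

```text
21.075 [439.96718674 230.92763866 145.75406101] [ 0.71443072  0.097195   -0.47908099] 0.5500831468678716 [[-0.0031  0.1318  0.9913]
 [-0.001   0.9913 -0.1318]
 [-1.     -0.0014 -0.0029]]
move [-0.48  -7.672  1.957]
```

{"name": "step_arm", "arguments": {"steps": [[-0.16,-0.852,0.21,0],[-0.16,-0.852,0.21,0],[-0.16,-0.852,0.21,0],[0,-0.852,0.21,0],[0,-0.852,0.21,0],[0,-0.852,0.21,0],[0,-0.852,0.21,0],[0,-0.852,0.21,0],[0,-0.852,0.21,0],[0,0,0,0.31],[0,0,0,0],[0,0,0,0]]}}

```text
t: 22.58
eef_pos: [484.7, -160.8, 170.4]
tcp_rot: [1.222, 1.571, 1.047]
ft_force: [0.6, 0.4, 0.0]
opening: 0.546
```

```bash
python3 - <<'E'
from h import *
s=state(); p=s['eef_pos'];Rt=R(s['tcp_rot']);print(s['t'],p,s['ft_force'],s['opening'],Rt.round(4))
print('move',(Rt.T@(np.array([484,-162.,117.3])-p)/50).round(3))
E
```

```text
22.575 [ 484.70826378 -160.83237301  170.44230178] [0.64288878 0.43279385 0.00731944] 0.5464287674440773 [[ 1.000e-04  1.733e-01  9.849e-01]
 [ 1.000e-04  9.849e-01 -1.733e-01]
 [-1.000e+00  1.000e-04  0.000e+00]]
move [ 1.063 -0.026 -0.01 ]
```

{"name": "step_arm", "arguments": {"steps": [[0.5,-0.026,-0.01,0],[0.46,0,0,0],[0.1,0,0,0],[0,0,0,0],[0.0643,0,0.2415,0],[0.0643,0,0.2415,0],[0,0,0,0]]}}

```text
t: 23.45
eef_pos: [508.9, -167.1, 110.7]
tcp_rot: [-0.02, 1.57, -0.195]
ft_force: [-0.4, -1.0, -0.8]
opening: 0.547
```

{"name": "step_arm", "arguments": {"steps": [[0.026,0,0.0965,0],[0.026,0,0.0965,0],[0.026,0,0.0965,0],[0,0,0,0]]}}

```text
t: 23.95
eef_pos: [522.5, -169.4, 106.8]
tcp_rot: [1.664, 1.571, 1.488]
ft_force: [-0.4, -0.9, -1.7]
opening: 0.546
```

{"name": "step_arm", "arguments": {"steps": [[-0.006,0.012,0,0],[0.026,0,0.0965,0],[0.026,0,0.0965,0],[0.026,0,0.0965,0],[0,0,0,0]]}}

```text
t: 24.58
eef_pos: [536.8, -171.4, 103.2]
tcp_rot: [2.354, 1.571, 2.178]
ft_force: [-0.0, 0.1, -1.6]
opening: 0.546
```

{"name": "step_arm", "arguments": {"steps": [[0.026,0,0.0965,0],[0.026,0,0.0965,0],[0.026,0,0.0965,0],[0,0,0,0]]}}

```text
t: 25.08
eef_pos: [551.1, -173.9, 99.3]
tcp_rot: [2.276, 1.571, 2.101]
ft_force: [-0.8, 0.6, 0.0]
opening: 0.549
```

{"name": "step_arm", "arguments": {"steps": [[0.026,0,0.0965,0],[0.026,0,0.0965,0],[0.026,0,0.0965,0],[0,0,0,0]]}}

```text
t: 25.58
eef_pos: [565.3, -176.4, 95.3]
tcp_rot: [2.381, 1.571, 2.205]
ft_force: [-0.6, 0.2, 0.4]
opening: 0.542
```

{"name": "step_arm", "arguments": {"steps": [[0.0103,0,0.0386,0],[0.0103,0,0.0386,0],[0,0,0,0]]}}

```text
t: 25.95
eef_pos: [569.0, -177.1, 94.5]
tcp_rot: [1.065, 1.571, 0.889]
ft_force: [-0.2, 0.3, -0.9]
opening: 0.546
```

{"name": "step_arm", "arguments": {"steps": [[0.0103,0,0.0386,0],[0,0,0,0]]}}

```text
t: 26.2
eef_pos: [570.9, -177.4, 94.0]
tcp_rot: [0.938, 1.571, 0.762]
ft_force: [-0.2, 0.3, -1.1]
opening: 0.547
```

{"name": "step_arm", "arguments": {"steps": [[0.0052,0,0.0193,0],[0.0052,0,0.0193,0],[0,0,0,0]]}}

```text
t: 26.58
eef_pos: [572.7, -177.7, 93.5]
tcp_rot: [2.056, 1.571, 1.881]
ft_force: [-0.3, -0.3, -0.6]
opening: 0.548
```

{"name": "step_arm", "arguments": {"steps": [[0.0052,0,0.0193,0],[0.0052,0,0.0193,0],[0,0,0,0]]}}

```text
t: 26.95
eef_pos: [574.3, -178.0, 92.9]
tcp_rot: [2.878, 1.57, 2.702]
ft_force: [-2.0, 0.4, 0.5]
opening: 0.551
```

{"name": "step_arm", "arguments": {"steps": [[0.0052,0,0.0193,0],[0.0052,0,0.0193,0],[0,0,0,0]]}}

```text
t: 27.32
eef_pos: [575.2, -178.2, 92.4]
tcp_rot: [3.025, 1.568, 2.849]
ft_force: [-10.2, 0.2, 4.4]
opening: 0.547
```

{"name": "step_arm", "arguments": {"steps": [[-0.0062,0,-0.023,0],[0.02,0,0,0],[0,0,0,0]]}}

```text
t: 27.7
eef_pos: [575.0, -178.2, 91.9]
tcp_rot: [3.017, 1.57, 2.841]
ft_force: [-6.9, 0.9, 4.3]
opening: 0.548
```

{"name": "step_arm", "arguments": {"steps": [[0.014,0,0,0],[0,0,0,0]]}}

```text
t: 27.95
eef_pos: [575.0, -178.2, 91.4]
tcp_rot: [3.01, 1.57, 2.834]
ft_force: [-6.4, 0.3, 6.1]
opening: 0.549
```

{"name": "step_arm", "arguments": {"steps": [[-0.0052,0,-0.0193,0],[0,0,0,0]]}}

```text
t: 28.2
eef_pos: [574.7, -178.1, 91.5]
tcp_rot: [0.003, 1.57, -0.172]
ft_force: [-2.5, 0.7, 2.9]
opening: 0.548
```

{"name": "step_arm", "arguments": {"steps": [[0.014,0,0,0],[0,0,0,0]]}}

```text
t: 28.45
eef_pos: [574.5, -178.1, 90.6]
tcp_rot: [0.486, 1.571, 0.31]
ft_force: [-1.8, 1.3, 1.8]
opening: 0.546
```

{"name": "step_arm", "arguments": {"steps": [[0.014,0,0,0],[0,0,0,0]]}}

```text
t: 28.7
eef_pos: [574.5, -178.1, 90.3]
tcp_rot: [-0.061, 1.57, -0.236]
ft_force: [-2.9, 0.8, 6.0]
opening: 0.547
```

{"name": "step_arm", "arguments": {"steps": [[-0.006,0,0,0],[0,0,0,0]]}}

```text
t: 28.95
eef_pos: [574.5, -178.1, 90.4]
tcp_rot: [0.069, 1.57, -0.107]
ft_force: [-3.8, 1.0, 4.6]
opening: 0.548
```

{"name": "step_arm", "arguments": {"steps": [[0,0,0,0],[0,0,0,0],[0,0,0,0],[0,0,0,0]], "jaw": 0}}

```text
t: 29.45
eef_pos: [574.4, -178.1, 90.1]
tcp_rot: [1.491, 1.571, 1.315]
ft_force: [-0.6, -0.3, -0.8]
opening: 0.911
```

```bash
python3 - <<'E'
from h import *
s=state(); p=s['eef_pos'];Rt=R(s['tcp_rot']);print(s['t'],p,s['ft_force'],s['opening'],Rt.round(4))
t=np.array([573.5,213.0,84]); print('move after up',(Rt.T@(t-p)/50).round(3))
E
```

```text
29.45 [ 574.43487553 -178.06358234   90.13836466] [-0.59288162 -0.26798768 -0.82064526] 0.9106470938311486 [[ 0.000e+00  1.748e-01  9.846e-01]
 [ 1.000e-04  9.846e-01 -1.748e-01]
 [-1.000e+00  1.000e-04  0.000e+00]]
move after up [ 0.124  7.698 -1.385]
```

{"name": "step_arm", "arguments": {"steps": [[-0.3,0,0,0],[-0.9,0,0,0],[-0.9,0.1,0,0],[-0.1,0.84,-0.154,0],[0,0.84,-0.154,0],[0,0.84,-0.154,0],[0,0.84,-0.154,0],[0,0.84,-0.154,0],[0,0.84,-0.154,0],[0,0.84,-0.154,0],[0,0.84,-0.154,0],[0,0.878,-0.154,0],[0,0,0,-0.33],[0,0,0,0],[0,0,0,0]]}}

```text
t: 31.32
eef_pos: [573.5, 212.6, 200.8]
tcp_rot: [0.425, 1.57, 0.294]
ft_force: [-0.1, 0.7, -0.4]
opening: 1.0
```

```bash
python3 - <<'E'
from h import *
s=state(); p=s['eef_pos'];Rt=R(s['tcp_rot']);print(s['t'],p,s['ft_force'],Rt.round(4))
print('move',(Rt.T@(np.array([573.5,213.,82.5])-p)/50).round(3))
shot('scene','s6');shot('wrist','a6');shot('top','t6')
im=cv2.imread('pics/s6.png'); a=cv2.resize(im[190:300,190:290],None,fx=4,fy=4,interpolation=3)
im=cv2.imread('pics/t6.png'); b=cv2.resize(im[160:270,350:420],None,fx=4,fy=4,interpolation=3)
cv2.imwrite('pics/s6c.png',np.hstack([a,b]))
E
```

```text
31.325 [573.50285298 212.6345781  200.82372704] [-0.10267655  0.66201975 -0.43317466] [[ 5.000e-04  1.307e-01  9.914e-01]
 [ 2.000e-04  9.914e-01 -1.307e-01]
 [-1.000e+00  2.000e-04  5.000e-04]]
move [ 2.366e+00  7.000e-03 -2.000e-03]
```

View pics/s6c.png

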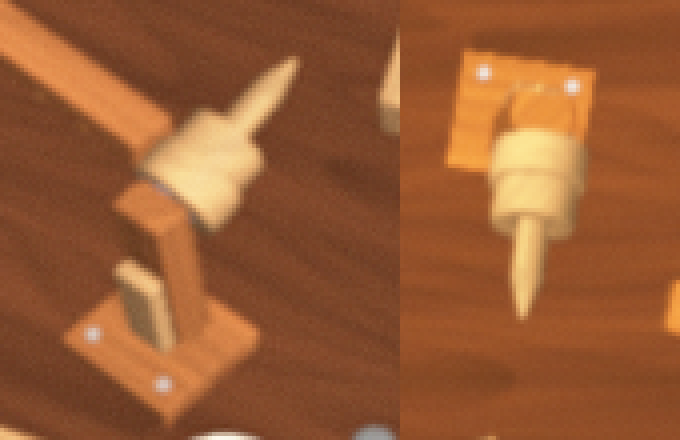

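View pics/a6.png

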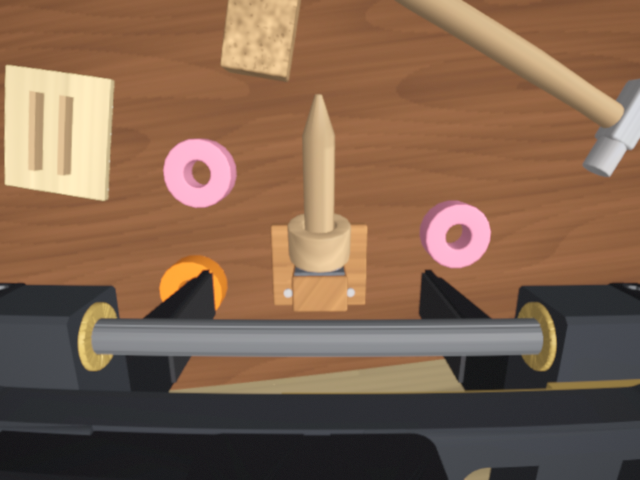

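{"name": "step_arm", "arguments": {"steps": [[0.8,0,0,0],[0.8,0.007,0,0],[0.55,0,0,0],[0.21,0,0,0],[0,0,0,0]]}}

```text
t: 32.1
eef_pos: [573.6, 213.2, 82.3]
tcp_rot: [-2.974, 1.57, -3.104]
ft_force: [0.7, -0.5, 0.5]
opening: 0.998
```

{"name": "step_arm", "arguments": {"steps": [[0,0,0,0],[0,0,0,0],[0,0,0,0],[0,0,0,0],[0,0,0,0],[0,0,0,0],[0,0,0,0]], "jaw": 1}}

```text
t: 32.98
eef_pos: [573.5, 213.4, 82.3]
tcp_rot: [1.371, 1.571, 1.241]
ft_force: [0.5, 1.0, 0.3]
opening: 0.459
```

{"name": "step_arm", "arguments": {"steps": [[-0.04,0,0,0],[-0.0516,0,-0.193,0],[-0.077,0,-0.29,0],[-0.077,0,-0.29,0],[0,0,0,0]]}}

```text
t: 33.6
eef_pos: [534.1, 218.7, 95.2]
tcp_rot: [0.656, 1.57, 0.527]
ft_force: [0.2, 0.4, -2.0]
opening: 0.458
```

{"name": "step_arm", "arguments": {"steps": [[-0.077,0,-0.29,0],[-0.077,0,-0.29,0],[-0.077,0,-0.29,0],[-0.077,0,-0.29,0],[-0.077,0,-0.29,0],[-0.2,0,-0.29,0],[-0.2,0,-0.1,0],[0,0,0,0]]}}

```text
t: 34.6
eef_pos: [444.2, 230.5, 134.9]
tcp_rot: [0.496, 1.569, 0.367]
ft_force: [-0.1, 0.1, -1.4]
opening: 0.458
```

```bash
python3 - <<'E'
from h import *
s=state(); p=s['eef_pos'];Rt=R(s['tcp_rot']);print(s['t'],p,s['ft_force'],s['opening'],Rt.round(4))
print('move',(Rt.T@(np.array([465.2,-17.2,100])-p)/50).round(3))
E
```

```text
34.6 [444.24958602 230.53050394 134.89059666] [-0.1028602   0.09930399 -1.44416911] 0.4582438590110964 [[ 2.000e-03  1.289e-01  9.917e-01]
 [ 8.000e-04  9.917e-01 -1.289e-01]
 [-1.000e+00  1.000e-03  1.900e-03]]
move [ 0.695 -4.86   1.053]
```

{"name": "step_arm", "arguments": {"steps": [[0,-0.8,0.1,0],[0,-0.8,0.2,0],[0,-0.8,0.2,0],[0,-0.8,0.2,0],[0,-0.83,0.2,0],[0,-0.83,0.13,0],[0.5,0,0,0.6],[0.5,0,0,0.57],[0.3,0,0,0],[0,0,0,0],[0,0,0,0]]}}

```text
t: 35.98
eef_pos: [464.0, -17.5, 69.2]
tcp_rot: [0.247, 1.57, -0.046]
ft_force: [0.1, 1.2, -1.2]
opening: 0.46
```

```bash
python3 - <<'E'
from h import *
s=state(); p=s['eef_pos'];Rt=R(s['tcp_rot']);print(s['t'],p,s['ft_force'],s['opening'],Rt.round(4))
print('move',(Rt.T@(np.array([464.2,-17.0,30])-p)/50).round(3))
shot('wrist','a7');shot('scene','s7')
im=cv2.imread('pics/s7.png'); cv2.imwrite('pics/s7c.png',cv2.resize(im[180:310,260:390],None,fx=4,fy=4,interpolation=3))
E
```

```text
35.975 [463.987805   -17.4880689   69.15492715] [ 0.1411423   1.23644515 -1.19037202] 0.4598743056106773 [[ 6.000e-04  2.888e-01  9.574e-01]
 [-0.000e+00  9.574e-01 -2.888e-01]
 [-1.000e+00  1.000e-04  6.000e-04]]
move [0.783 0.01  0.001]
```

View pics/a7.png

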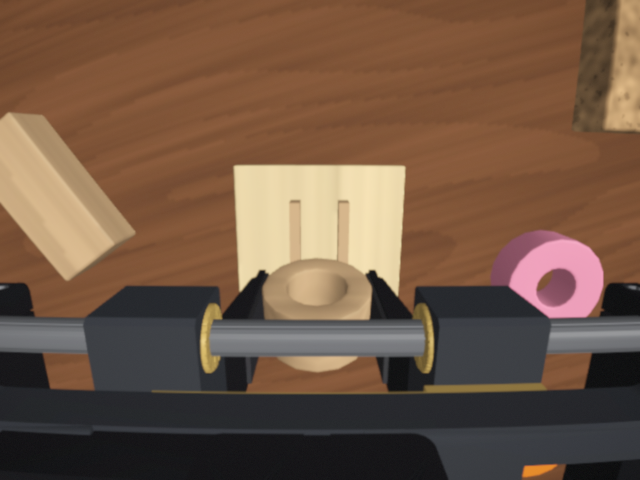

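View pics/s7c.png

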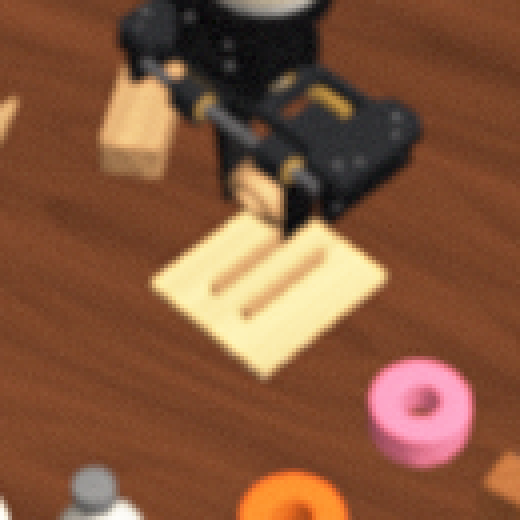

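{"name": "step_arm", "arguments": {"steps": [[0.4,0.01,0,0],[0.25,0,0,0],[0.13,0,0,0],[0,0,0,0]]}}

```text
t: 36.58
eef_pos: [463.7, -16.9, 29.6]
tcp_rot: [3.098, 1.57, 2.805]
ft_force: [0.1, -0.4, -0.6]
opening: 0.463
```

{"name": "step_arm", "arguments": {"steps": [[0.04,0,0,0],[0.04,0,0,0],[0,0,0,0]]}}

```text
t: 36.95
eef_pos: [463.7, -16.9, 25.8]
tcp_rot: [0.855, 1.571, 0.562]
ft_force: [0.3, 0.6, 0.0]
opening: 0.461
```

{"name": "step_arm", "arguments": {"steps": [[0.02,0,0,0],[0.02,0,0,0],[0,0,0,0]]}}

```text
t: 37.33
eef_pos: [463.7, -16.9, 23.7]
tcp_rot: [2.181, 1.571, 1.888]
ft_force: [-0.7, 0.1, -1.0]
opening: 0.463
```

{"name": "step_arm", "arguments": {"steps": [[0.02,0,0,0],[0,0,0,0]]}}

```text
t: 37.58
eef_pos: [463.7, -16.9, 22.7]
tcp_rot: [2.067, 1.571, 1.774]
ft_force: [-0.1, -0.1, -0.4]
opening: 0.46
```

{"name": "step_arm", "arguments": {"steps": [[0.01,0,0,0],[0,0,0,0]]}}

```text
t: 37.83
eef_pos: [463.7, -16.9, 22.3]
tcp_rot: [1.871, 1.571, 1.578]
ft_force: [0.3, 0.2, -1.2]
opening: 0.461
```

{"name": "step_arm", "arguments": {"steps": [[0.02,0,0,0],[0,0,0,0]]}}

```text
t: 38.08
eef_pos: [463.8, -16.8, 21.3]
tcp_rot: [0.881, 1.571, 0.588]
ft_force: [-0.4, 0.2, 1.0]
opening: 0.462
```

{"name": "step_arm", "arguments": {"steps": [[0.01,0,0,0],[0,0,0,0]]}}

```text
t: 38.33
eef_pos: [463.9, -16.8, 20.9]
tcp_rot: [0.461, 1.57, 0.168]
ft_force: [-0.6, 1.4, 2.9]
opening: 0.462
```

{"name": "step_arm", "arguments": {"steps": [[0.016,0,0,0],[0,0,0,0]]}}

```text
t: 38.58
eef_pos: [463.9, -16.8, 20.4]
tcp_rot: [0.282, 1.57, -0.011]
ft_force: [-0.2, 0.8, 9.7]
opening: 0.464
```

{"name": "step_arm", "arguments": {"steps": [[0.016,0,0,0],[0,0,0,0]]}}

```text
t: 38.83
eef_pos: [464.0, -16.8, 20.0]
tcp_rot: [0.249, 1.57, -0.044]
ft_force: [-1.8, 2.2, 17.8]
opening: 0.459
```

{"name": "step_arm", "arguments": {"steps": [[-0.016,0,0,0],[0,0,0,0]], "jaw": 0.55}}

```text
t: 39.08
eef_pos: [464.0, -16.8, 20.4]
tcp_rot: [0.294, 1.57, 0.001]
ft_force: [-0.7, 1.8, 8.1]
opening: 0.464
```

{"name": "step_arm", "arguments": {"steps": [[0,0,0,0],[0,0,0,0]], "jaw": 0.545}}

```text
t: 39.33
eef_pos: [464.0, -16.8, 20.4]
tcp_rot: [0.311, 1.57, 0.018]
ft_force: [-1.6, 2.6, 8.1]
opening: 0.458
```

{"name": "step_arm", "arguments": {"steps": [[0,0,0,0],[0,0,0,0]], "jaw": 0.54}}

```text
t: 39.58
eef_pos: [463.9, -16.8, 20.3]
tcp_rot: [0.337, 1.57, 0.044]
ft_force: [-1.5, 1.7, 8.6]
opening: 0.468
```

```bash
python3 - <<'E'
from h import *
s=state();print(s['t'],s['eef_pos'],s['ft_force'],s['moment'],s['opening'])
shot('wrist','a8');shot('scene','s8')
im=cv2.imread('pics/s8.png'); cv2.imwrite('pics/s8c.png',cv2.resize(im[180:310,260:390],None,fx=4,fy=4,interpolation=3))
E
```

```text
39.575 [463.94377796 -16.77515954  20.33712805] [-1.54177443  1.74273751  8.6493527 ] [ 0.3493005  -0.02636284 -0.05010964] 0.4683855684115849
```

View pics/a8.png

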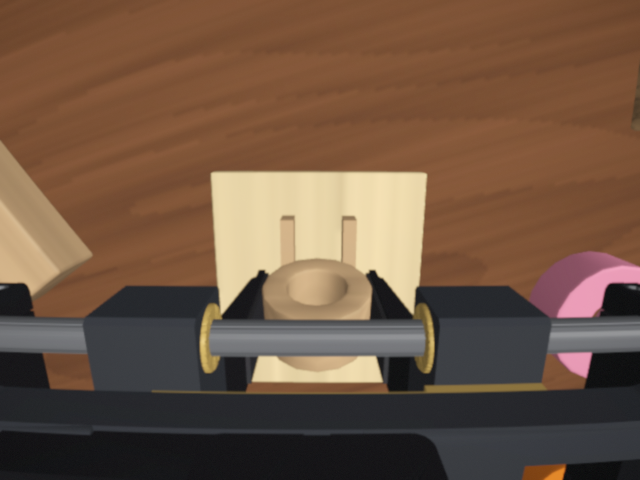

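View pics/s8c.png

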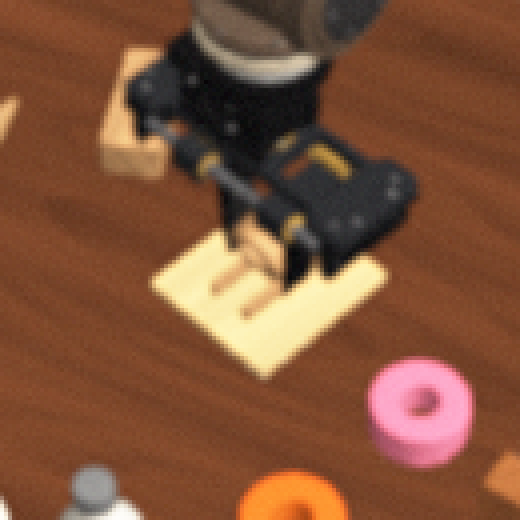

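{"name": "step_arm", "arguments": {"steps": [[0,0,0,0],[0,0,0,0]], "jaw": 0.535}}

```text
t: 39.92
eef_pos: [463.9, -16.8, 20.3]
tcp_rot: [0.371, 1.57, 0.078]
ft_force: [-0.4, 2.0, 9.0]
opening: 0.469
```

{"name": "step_arm", "arguments": {"steps": [[0,0,0,0],[0,0,0,0]], "jaw": 0.53}}

```text
t: 40.17
eef_pos: [463.8, -16.7, 20.1]
tcp_rot: [1.019, 1.571, 0.726]
ft_force: [0.3, 3.0, 4.3]
opening: 0.467
```

{"name": "step_arm", "arguments": {"steps": [[0.01,0,0,0],[0,0,0,0]], "jaw": 0.53}}

```text
t: 40.42
eef_pos: [463.7, -16.8, 19.4]
tcp_rot: [2.228, 1.571, 1.935]
ft_force: [0.5, 4.9, 3.6]
opening: 0.469
```

{"name": "step_arm", "arguments": {"steps": [[0.016,0,0,0],[0,0,0,0]]}}

```text
t: 40.67
eef_pos: [463.7, -16.8, 18.6]
tcp_rot: [2.269, 1.571, 1.976]
ft_force: [-0.6, 4.2, 2.9]
opening: 0.472
```

{"name": "step_arm", "arguments": {"steps": [[0.016,-0.004,0,0],[0,0,0,0]]}}

```text
t: 40.92
eef_pos: [463.7, -16.9, 17.9]
tcp_rot: [1.815, 1.571, 1.522]
ft_force: [0.8, 6.6, 4.4]
opening: 0.469
```

```bash
python3 - <<'E'
from h import *
s=state();print(s['t'],s['eef_pos'],s['ft_force'],s['opening'])
shot('wrist','a9')
E
```

```text
40.925 [463.67018811 -16.87157744  17.85152265] [0.80039425 6.62065786 4.42159863] 0.46917456900239074
```

View pics/a9.png

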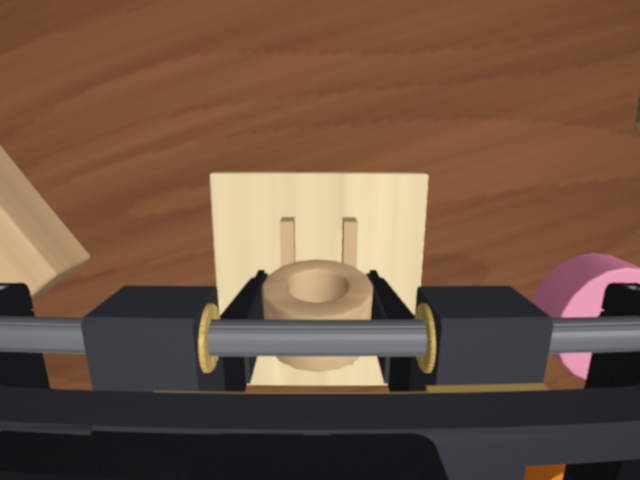

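{"name": "step_arm", "arguments": {"steps": [[0,0.01,0,0],[0,0,0,0]]}}

```text
t: 41.22
eef_pos: [463.8, -16.6, 17.8]
tcp_rot: [2.848, 1.571, 2.556]
ft_force: [-0.9, 4.6, 2.9]
opening: 0.47
```

```bash
python3 - <<'E'
from h import *
s=state();print(s['t'],s['eef_pos'],s['ft_force'],s['opening'])
L=[]
for f in ['a7','a8','a9']:
    im=cv2.imread(f'pics/{f}.png')[245:380,255:380]; L.append(cv2.resize(im,None,fx=2.1,fy=2.1,interpolation=3))
cv2.imwrite('pics/cmp.png',np.hstack(L))
E
```

```text
41.225 [463.76120538 -16.5741293   17.83343164] [-0.88860827  4.55298118  2.86198943] 0.4700338619742388
```

View pics/cmp.png

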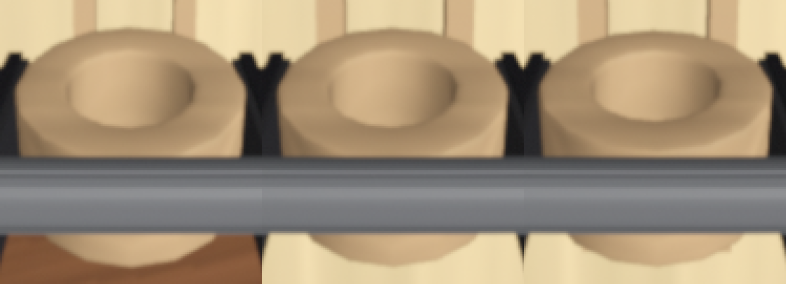

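{"name": "step_arm", "arguments": {"steps": [[0,0.012,0,0],[0,0,0,0]], "jaw": 0.527}}

```text
t: 41.48
eef_pos: [463.9, -16.1, 17.8]
tcp_rot: [-2.923, 1.571, 3.067]
ft_force: [0.2, 0.0, 0.1]
opening: 0.476
```

{"name": "step_arm", "arguments": {"steps": [[0.01,0,0,0],[0.01,0,0,0],[0,0,0,0]], "jaw": 0.525}}

```text
t: 41.85
eef_pos: [464.0, -16.0, 16.8]
tcp_rot: [2.484, 1.571, 2.191]
ft_force: [0.4, 0.2, 0.3]
opening: 0.477
```

```bash
python3 - <<'E'
from h import *
s=state();print(s['t'],s['eef_pos'],s['ft_force'],s['opening'])
shot('wrist','a10')
L=[]
for f in ['a7','a9','a10']:
    im=cv2.imread(f'pics/{f}.png')[245:380,255:380]; L.append(cv2.resize(im,None,fx=2.1,fy=2.1,interpolation=3))
cv2.imwrite('pics/cmp2.png',np.hstack(L))
E
```

```text
41.85 [463.97585714 -16.03936251  16.8087694 ] [0.3924142  0.23325892 0.28377076] 0.47715714388048625
```

View pics/cmp2.png

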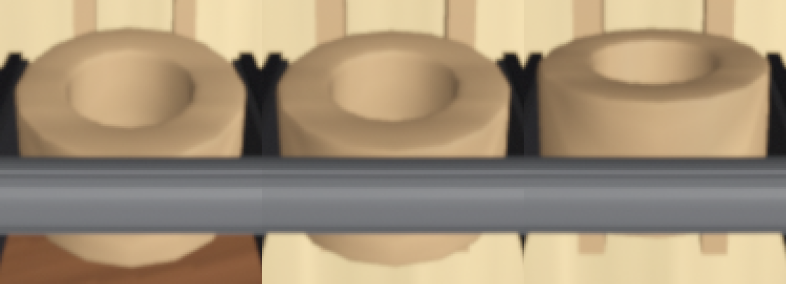

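{"name": "step_arm", "arguments": {"steps": [[0,0,0,0],[0,0,0,0],[0,0,0,0],[0,0,0,0]], "jaw": 0.3}}

```text
t: 42.4
eef_pos: [464.0, -16.0, 16.9]
tcp_rot: [1.329, 1.571, 1.036]
ft_force: [-0.3, 0.5, 0.3]
opening: 0.699
```

{"name": "step_arm", "arguments": {"steps": [[-0.2,0,0,0],[-0.5,0,0,0],[-0.8,0,0,0],[-0.8,0,0.3,0],[-0.8,0,0.8,0],[-0.3,0,0.7,0],[0,0,0,0],[0,0,0,0]]}}

```text
t: 43.4
eef_pos: [549.0, -41.7, 186.5]
tcp_rot: [-3.122, 1.569, 2.868]
ft_force: [-0.6, -0.1, -0.1]
opening: 0.698
```

```bash
python3 - <<'E'
from h import *
s=state();print(s['t'],s['eef_pos'],s['ft_force'],s['opening'])
shot('wrist','a11');shot('scene','s11')
im=cv2.imread('pics/s11.png'); cv2.imwrite('pics/s11c.png',cv2.resize(im[180:310,200:390],None,fx=4,fy=4,interpolation=3))
E
```

```text
43.4 [549.01921342 -41.71581279 186.53980658] [-0.63225433 -0.14072318 -0.06503241] 0.6976648530701522
```

View pics/a11.png

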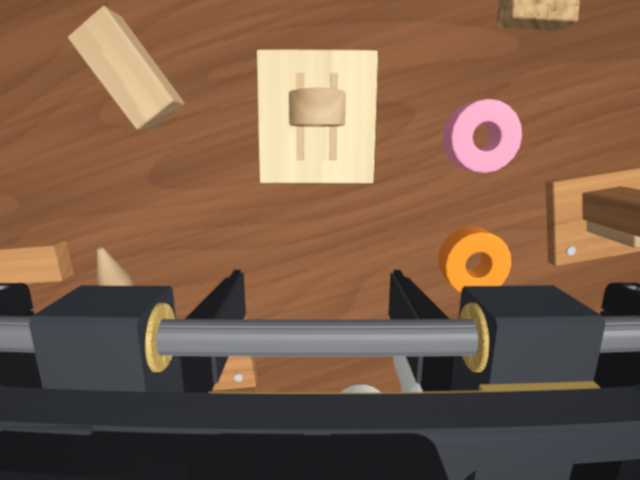

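View pics/s11c.png

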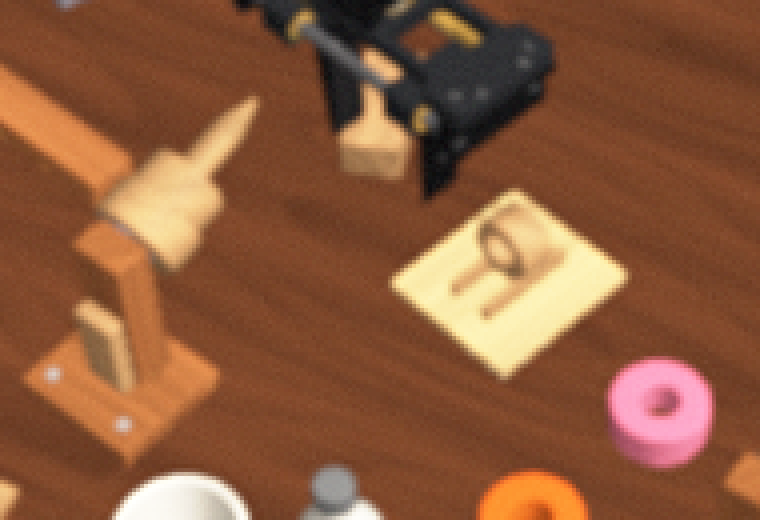

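```bash
python3 - <<'E'
from h import *
W=wpose('a11')
th=np.radians(-16.8);ux=np.array([np.cos(th),np.sin(th),0])
C=np.array([465.2,-17,0])
for off in (-6,-3,0,3,6):
    o=C+off*ux
    print(off,[np.round(proj(W,o+ax*13*ux+[0,0,z]),1).tolist() for ax in(-1,1) for z in (61,39)], np.round(proj(W,o+[0,0,61]),1))
print(proj(W,C+35*ux+[0,0,20]),proj(W,C-35*ux+[0,0,20]))
im=cv2.imread('pics/a11.png');cv2.imwrite('pics/a11c.png',cv2.resize(im[40:200,245:390],None,fx=4,fy=3.7,interpolation=3))
E
```

```text
-6 [[317.1, 85.6], [317.1, 89.6], [317.1, 123.2], [317.1, 124.5]] [317.1 104.5]
-3 [[317.1, 90.0], [317.1, 93.7], [317.1, 127.4], [317.1, 128.4]] [317.1 108.9]
0 [[317.1, 94.4], [317.1, 97.8], [317.1, 131.7], [317.1, 132.4]] [317.1 113.2]
3 [[317.1, 98.7], [317.1, 101.8], [317.1, 135.9], [317.1, 136.3]] [317.1 117.5]
6 [[317.1, 103.1], [317.1, 105.8], [317.1, 140.1], [317.1, 140.2]] [317.1 121.7]
(np.float64(317.0878921293126), np.float64(159.82920136014482)) (np.float64(317.1036410226588), np.float64(71.98320541025134))
```

View pics/a11c.png

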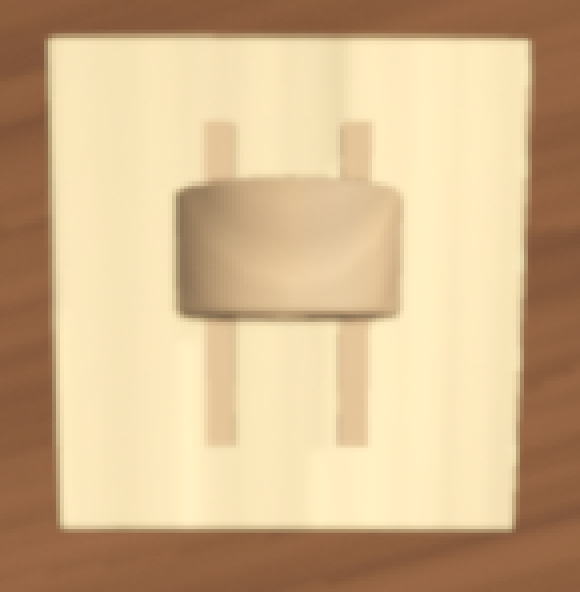

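{"name": "step_arm", "arguments": {"steps": [[0.3,0,-0.7,0],[0.8,0,-0.8,0],[0.8,0,-0.3,0],[0.8,0,0,0],[0.44,0,0,0],[0.2,0,0,0],[0,0,0,0]]}}

```text
t: 44.38
eef_pos: [463.6, -15.9, 19.7]
tcp_rot: [-3.098, 1.57, 2.892]
ft_force: [1.1, -0.3, 0.1]
opening: 0.698
```

{"name": "step_arm", "arguments": {"steps": [[0,0,0,0],[0,0,0,0],[0,0,0,0],[0,0,0,0]], "jaw": 0.53}}

```text
t: 44.88
eef_pos: [464.1, -16.0, 20.1]
tcp_rot: [0.262, 1.57, -0.031]
ft_force: [0.6, -1.0, 0.4]
opening: 0.473
```

{"name": "step_arm", "arguments": {"steps": [[0,0,0,0],[0,0,0.03,0],[0,0,0.03,0],[0,0,0.03,0],[0,0,0,0]], "jaw": 0.536}}

```text
t: 45.5
eef_pos: [468.3, -17.3, 19.9]
tcp_rot: [2.872, 1.571, 2.579]
ft_force: [-2.8, 0.1, 4.8]
opening: 0.464
```

{"name": "step_arm", "arguments": {"steps": [[0,0,0,0],[0,0,0,0],[0,0,0,0],[0,0,0,0]], "jaw": 0.3}}

```text
t: 46.0
eef_pos: [468.4, -17.3, 19.9]
tcp_rot: [0.457, 1.571, 0.165]
ft_force: [0.4, -0.2, 0.5]
opening: 0.694
```

```bash
python3 - <<'E'
from h import *
s=state();p=s['eef_pos'];Rt=R(s['tcp_rot']);print(s['t'],p,s['ft_force'],s['opening'])
print((Rt.T@(np.array([660,-190,240])-p)/50).round(2))
E
```

```text
46.0 [468.42693076 -17.32544282  19.86202231] [ 0.44255119 -0.17934865  0.54795191] 0.693813271356286
[-4.4  -2.2   4.67]
```

{"name": "step_arm", "arguments": {"steps": [[-0.2,0,0,0],[-0.5,0,0,0],[-0.8,0,0,0],[-0.8,0,0.3,0],[-0.8,0,0.8,0],[-0.24,0,0.6,0],[0,0,0,0],[0,0,0,0]]}}

```text
t: 47.0
eef_pos: [548.5, -41.6, 186.5]
tcp_rot: [-3.124, 1.569, 2.866]
ft_force: [0.3, 0.3, 0.1]
opening: 0.698
```

```bash
python3 - <<'E'
from h import *
shot('wrist','a12')
s=state();p=s['eef_pos'];Rt=R(s['tcp_rot']);print(s['t'],p)
print((Rt.T@(np.array([660,-190,240])-p)/50).round(2))
W=wpose('a12')
th=np.radians(-16.8);ux=np.array([np.cos(th),np.sin(th),0]);C=np.array([465.2,-17,0])
for off in (-3,0,3): print(off,[np.round(proj(W,C+off*ux+ax*13*ux+[0,0,61]),1).tolist() for ax in(-1,1)])
im=cv2.imread('pics/a12.png');cv2.imwrite('pics/a12c.png',cv2.resize(im[40:200,245:390],None,fx=4,fy=3.7,interpolation=3))
E
```

```text
47.05 [548.45713943 -41.50651585 186.45606613]
[-1.08 -2.2   2.99]
-3 [[317.1, 90.7], [317.1, 128.1]]
0 [[317.1, 95.1], [317.1, 132.3]]
3 [[317.1, 99.4], [317.1, 136.6]]
```

View pics/a12c.png

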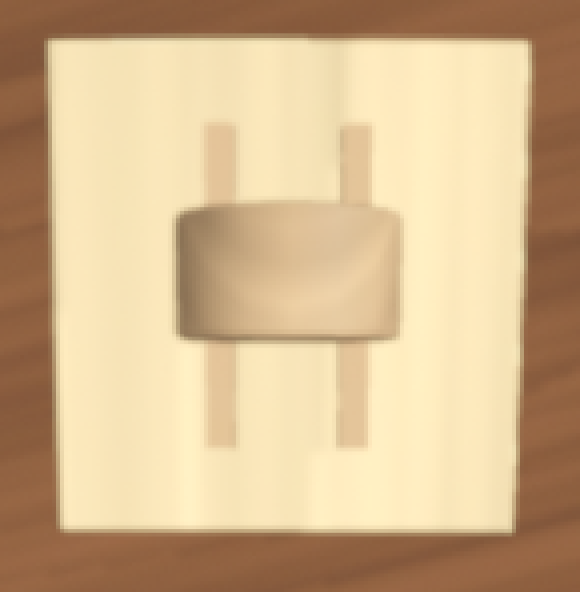

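{"name": "step_arm", "arguments": {"steps": [[-0.2,-0.5,0.7,0],[-0.2,-0.5,0.7,0],[-0.2,-0.5,0.7,0],[-0.2,-0.5,0.7,0],[-0.2,-0.2,0.1,-0.85],[0,0,0,0],[0,0,0,0]]}}

```text
t: 47.92
eef_pos: [656.0, -188.2, 236.2]
tcp_rot: [2.786, 1.569, 2.61]
ft_force: [-0.0, -1.2, 0.1]
opening: 0.699
```

```bash
python3 - <<'E'
from h import *
shot('wrist','a13')
s=state();p=s['eef_pos'];print(s['t'],p,s['ft_force'])
E
```

```text
47.975 [ 656.13408033 -188.07288869  236.38015989] [-0.20384781  0.02076823  0.95923917]
```

View pics/a13.png

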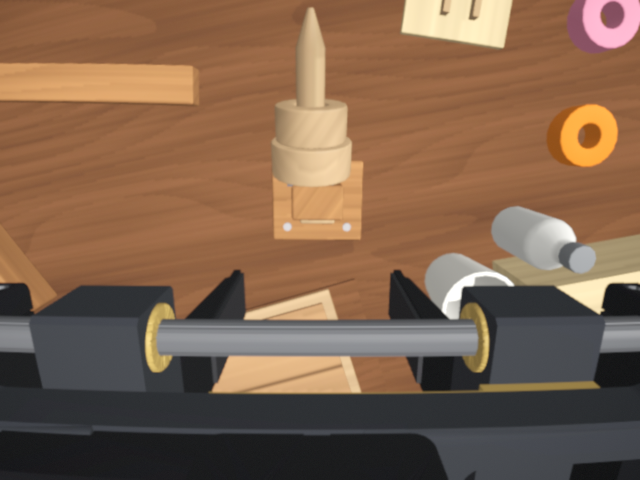

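```bash
python3 - <<'E'
from h import *
W=wpose('a13'); yaw=np.radians(-10.1)
d=np.array([-np.cos(yaw)*np.cos(.26),-np.sin(yaw)*np.cos(.26),np.sin(.26)]); up=np.array([np.cos(yaw)*np.sin(.26),np.sin(yaw)*np.sin(.26),np.cos(.26)])
tip=np.array([505.5,-165.6,132.3]); root=tip-112*d
print('root',root)
print('tip',proj(W,tip))
for g in (0,2,4):
  print(g,'medium outer',np.round(proj(W,root+(52+g)*d+(26-2)*up),1),'junction',np.round(proj(W,root+(26+g)*d+(30-2)*up),1),np.round(proj(W,root+(26+g)*d+(24)*up),1),'back',np.round(proj(W,root+g*d+28*up),1))
im=cv2.imread('pics/a13.png');cv2.imwrite('pics/a13c.png',cv2.resize(im[0:250,250:380],None,fx=3.5,fy=2.4*1.0,interpolation=3))
cv2.imwrite('pics/a13d.png',cv2.resize(im[90:230,260:370],None,fx=4,fy=4,interpolation=3))
E
```

```text
root [ 612.05836874 -184.58093642  103.50697819]
tip (np.float64(311.47941731984787), np.float64(6.743308124792833))
0 medium outer [311.6 109.1] junction [311.8 150. ] [311.8 148.4] back [312.  186.5]
2 medium outer [311.6 105.9] junction [311.7 147.1] [311.8 145.5] back [312.  183.8]
4 medium outer [311.5 102.7] junction [311.7 144.1] [311.8 142.5] back [311.9 181.1]
```

View pics/a13d.png

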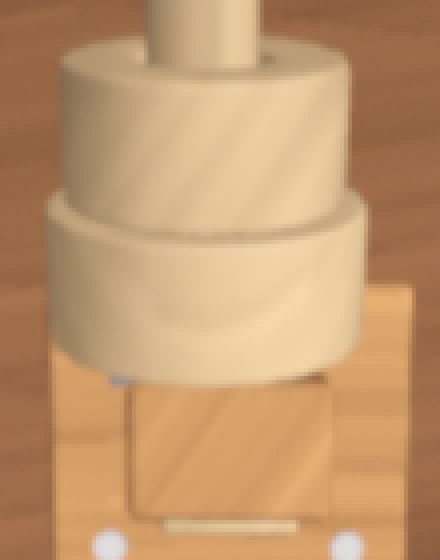

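```bash
python3 - <<'E'
from h import *
s=state();print(s['t'],s['ft_force']); 
im=read_camera('top');cv2.imwrite('pics/tend.png',cv2.cvtColor(im,cv2.COLOR_RGB2BGR))
a=cv2.imread('pics/top0.png').astype(int)
for n,(u,v) in dict(pink=(185,208),pink2=(269,238),orange=(280,198),cork=(240,285),offcut=(372,288),hammer=(126,238),batten=(465,246),brush=(465,300)).items():
    print(n,np.abs(a-cv2.cvtColor(im,cv2.COLOR_RGB2BGR))[v-12:v+12,u-12:u+12].mean().round(1))
print(job_done())
E
```

```text
47.975 [-0.20384781  0.02076823  0.95923917]
pink 6.3
pink2 6.1
orange 4.3
cork 63.0
offcut 78.7
hammer 6.9
batten 6.1
brush 8.3
the job is handed in; nothing more can be done
None
```

View pics/tend.png

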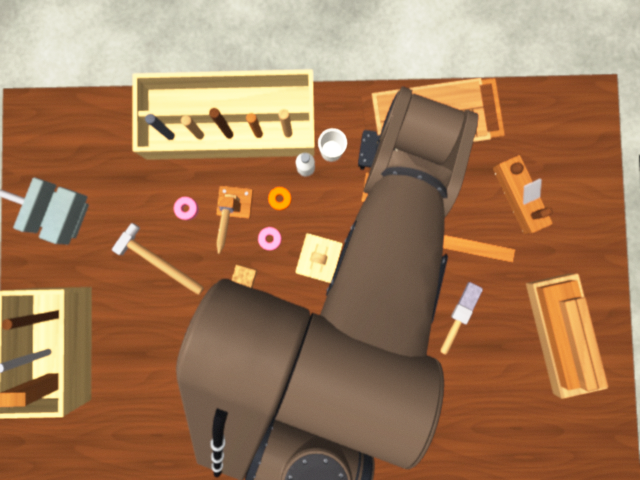

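The job is done and handed in at about 48 s of the allowed 72 s. The large drum, then the medium, went from the crowded hook onto the spare hook. The small drum then went onto the saddle, lying flat between the battens with its bore along them.

- **Spare hook:** I found its peg from two wrist pictures and fed both drums on without any clear contact until they were nearly home. The largest force I read was about 5 N pushing the large drum against the felt shoulder. With the medium against the large it was about 10 N along the peg, 11 N in all, against the 18 N limit. The last wrist picture shows the two drums touching each other, with the large one within about 0.7 mm of the shoulder. That gap is about as fine as the picture can show.
- **Saddle:** The small drum first came to rest tilted. Pressing reached about 18 N without levelling it, so I loosened the grip until it tipped flat the last few millimetres between the pads. It then lay about 4.5 mm off centre along the battens. I slid it, and it now checks at about 0.8 mm off centre.
- **Other things:** In the last top picture the pink and orange rings, hammer, batten, brush, cup and glue are where they were. The same comparison showed big differences at the cork block and offcut only because the arm was covering them. The arm hid the offcut completely, so I last saw it in place in an earlier wrist picture. The gripper was clear of everything at the end.

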